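Move a hanging cup over the end stops to the next rail

TASK

Of the two sheet-steel cups hanging on the one stand, take the one nearer the gap over to the rail of the other, empty stand: slide it out from under the keeper rod, lift it over the end stops, hang it in the open end of the next rail, then slide it in under that keeper rod until it sits right up against the clamped end block, and let go. The sheet is thin, so feel your way and never ram or force the cup against the stands or the block. Leave the other cup and the parts on the bench alone.

Things in the scene. Friction and masses are not known exactly. Their poses are not given: they have to be found in the camera images.
- cup: the cup to move, the nearer to the gap: open rectangular sheet-steel cup, 50 mm wide along the rail (y), 62 mm deep at the mouth, 95 mm high, 0.2 to 0.33 kg, a folded hook at its back. Origin: middle of the hook's top strip, on its underside, which rests on the rail's top edge; over the rail's centre line when the cup's back lies against the rail. x points away from the cup, y along the rail, z up
- cup_hook (a point): same point as cup's origin. Hook: 30 mm wide (y), top strip 2 mm thick, inside 8.5 mm wide: from x = -2.5 mm (cup's back) to +6 mm (lip behind the rail); lip reaches 20 mm down, its lowest 6 mm flared away, and ends at x = 11 mm
- cup_mouth (a point): centre of the cup's mouth at rim height: x = -33.5 mm, z = +2 mm from cup's origin. The two sides (y = +-25 mm) are upright and 62 mm long: grip across them from above, about 15 mm below the rim; the front wall slopes in to the floor
- cup_waiting: the other cup on the left stand, of the same make, hanging at the end away from the gap; it stays there. Origin and axes as for cup
- stand_a: left-hand steel stand (+y), fixed, both cups hang on it. Origin: foot centre, on the bench; y along the rail (to the left), x away from the robot. Rail: flat bar 5 mm thick at x = 0, y -150 to +150 mm, top edge z = 170 mm; lower bar at z 80 to 100 mm for the cups' backs. Foot x -81 to +85 mm. Posts and brackets behind the rail, x 3 to 52 mm, highest z 181 mm
- stand_a_open (a point): middle of stand_a's open end, on the rail's top edge (y = -121 mm). Here, over 38 mm, a hook can be lifted off: the upturned end stop (x -1.5 to +2.5 mm, 15 mm above the rail) fills y -150 to -140 mm, the keeper rod begins at y = -102 mm. Keeper: 6 mm rod above the rail, x -0.5 to +5.5, z 175 to 181 mm, so a hook under it has 3 mm of lift but cannot come off
- stand_b: right-hand stand, fixed, mirror image of stand_a, same rail, bars and axes. The rails' ends are 25 to 55 mm apart and only roughly in line (15 mm, 0.06 rad). Its keeper rod runs from y = +102 to -138 mm. At its far end no upturned stop, but an end block clamped by hand behind the rail
- stand_b_open (a point): middle of stand_b's open end, on the rail's top edge (y = +121 mm): 38 mm between the upturned end stop (y +140 to +150 mm, 15 mm above the rail) and the keeper rod (y = +102 mm)
- stand_b_far (a point): end of stand_b's rail, on its top edge (y = -150 mm). The end block (end_block: steel, 16 mm along y, x 2.5 to 16.5 mm, z 150 to 182 mm, black thumbscrew behind) is clamped so that its +y face is 15 to 80 mm from here; where is not measured: feel for it. Its frame lies on that face over the rail's centre line: a hook touching it has y = 15 mm there
- gauge_carton: bystander: dark green and white carton 75 x 75 x 85 mm; origin at the centre of its underside
- seal_part: bystander: white plastic part with a round boss, 70 x 78 x 30 mm, flat on the bench; origin under its middle
- shoe: bystander: white plastic U-shaped block 50 x 90 x 40 mm, flat on the bench; origin at the centre of its underside
Not all that is in view belongs to the job. Leave any purple look-alike of the cup alone.

How it is judged:
On the way, in this order (a step that is already met when the one before it is completed fails the run):
1. the cup is lifted off the left rail, higher than its end stop (z of cup in the frame of stand_a above 0.184 m), for 0.1 s.
2. the cup's hook rests on the right rail (z of cup in the frame of stand_b between 0.167 and 0.173 m and x of cup in the frame of stand_b between -0.006 and 0.004 m and y of cup in the frame of stand_b between -0.13 and 0.128 m and contact force between cup and stand_b above 0.2 N), for 0.1 s.
At the end, for the whole second after the job is handed in: The cup hangs by its hook on the right-hand rail (seated within 2 mm), upright within 0.12 rad, at rest and released, its hook within 2 mm of the end block (z of cup in the frame of stand_b between 0.168 and 0.172 m and x of cup in the frame of stand_b between -0.006 and 0.004 m and y of cup in the frame of end_block between 0.013 and 0.017 m and angle between cup's own z axis and vertical below 0.12 rad and linear speed of cup below 0.01 m/s); the robot touches nothing.
It fails at once if the cup is rammed: pressed against the end block with over 15 N, or against a stand with over 40 N (contact force between cup and stand_a above 40 N or contact force between cup and stand_b above 40 N or contact force between cup and end_block above 15 N).
It fails at once if the cup is dropped or tipped (height (world z) of cup below 0.15 m or angle between cup's own z axis and vertical above 0.5 rad).
It fails at once if the other cup is shifted over 8 mm (distance of cup_waiting from where it was at the start of the episode above 0.008 m).
It fails at once if a bystander on the bench is shifted over 10 mm (distance of any of gauge_carton, seal_part, shoe from where it was at the start of the episode above 0.01 m).
It also fails if it takes over 64 s, if anything falls off the work surface, if the arm or the gripper's body presses on something with over 40 N, if the wrist force passes 120 N, or if a joint passes its speed limit or range.

ROBOT

A 6-joint arm with a two-finger parallel gripper is mounted at the origin on the work surface. World frame = base frame: x ahead of the robot, y to its left, z up, the work surface at z = 0. Lengths are in m, angles in rad, forces in N, time in s.
With the tool pointing down it reaches from about 0.3 to 0.75 m from the base axis. Payload 8.5 kg.
Tool frame: the origin (TCP) lies on the centre line of the jaws, within the pads' length; the fingertips stand 8 mm ahead of it and the grasp point (between the pads) lies 11 mm behind it (tips_ahead is the distance from the TCP to the fingertips, in m); z points along the fingers, y is the direction in which the jaws open and shut (so a half turn about z gives the same grasp; the last joint's range is limited). The gripper opens to 85 mm and grips with 20 to 120 N. Pads are 22 mm wide; open, the fingers measure 114 mm over their backs; the gripper's body (76 mm by 85 mm) begins 54 mm behind the grasp point. The pads swing forward as they close: fully open they stand 13 mm farther back than shut.
Start: joints at [-1.532, 0.381, 1.297, -0, 1.464, -0.215], TCP at [0.138, -0.532, 0.239] pointing down, gripper open.
Joint ranges: [-3.11, 3.11], [-0.89, 2.33], [0.22, 2.48], [-1.42, 4.56], [0.17, 2.85], [-2.88, 2.88]. Speed limits (rad/s): [2.39, 2.39, 3.14, 3.14, 3.14, 3.14].

INTERFACE

Orientations are given as [roll, pitch, yaw] about the fixed x, y, z axes, in that order (R = Rz(yaw) Ry(pitch) Rx(roll)).
In Python, from workcell import * gives the robot as it stands.
- The arm moves only by the tool arm_command, never from a script. Its arguments are lists of equal length, an entry for each row: "delta_pos": the shift along the tool's x, y, z each as a share of 0.025 m, from -1 to 1, a list of three; "twist": the turn about the tool's z as a share of pi rad, from -1 to 1; "hand": the opening, from 0 (shut) to 1 (fully open). A call has 1 to 20 rows; each row shifts and turns the commanded pose from where the row before left it, along the tool's axes as they then stand; what a row does not reach is not made up. A row lasts 1/10 s, in which the tool goes at most 50 mm and 8.59 degrees, less where a joint would pass 70% of its speed; a pose out of reach is approached as far as the arm can. A call with a number of a shift or a turn outside -1 to 1 is refused whole. A call with a gripper value outside its range is refused whole. The fingers move at their own pace and stop on an object; "force" is the grip in N (left out, the last holds). Time passes only in rows, so rows that do not move let the fingers close. It gives the time, the measured TCP pose, the force and the opening at its end, in the units of the state.
- get_state(): the state, without advancing time (a new reading comes with each control period).
- camera(name): name is "side" or "top"; returns a dict with "color" (420x560x3 uint8, red, green, blue), "fx", "fy", "cx", "cy" (pixels), "R" (3x3) and "t" (3): a world point X has camera coordinates R X + t. Camera axes: x right, y down, z forward; pixel columns grow to the right and rows downward; lengths in m; the calibration is good to about 2 mm. A picture is of the moment at which its call begins. There is no depth.
- finish_job(): hands the job in, once; it reports no verdict.
Trained networks look in a picture, given as the dict that the camera call returned (one of the last four; its "shot" number tells which), for a name from the list of things; names that differ only in an ending like _2 or _b are one class to them, and where a whole thing is asked for, a point or a joint stands for the part that bears it (a point fixed in the world has none). Each returns a list of dicts, best first, with "conf" (0 to 1); they miss things now and then, are a little off and sometimes report something else, mostly with a low value. They report only what shows in the picture. A call takes as long as a camera call. They do not tell look-alikes from the thing itself.
- search_frame(picture, label): "bbox" ([centre column, centre row, width, height] in pixels, round what is visible of it).
- landmark_of(picture, label): "pixel" ([row, column] in pixels: a listed point, or the origin of a listed thing).
The state is a dict: "time": time; "q": joint angles; "dq": joint speeds; "effort": joint torques, N m; "ee_pos": TCP position; "tcp_rot": TCP orientation; "ft_force": force on the tool from outside, world axes, zero at the start; "ft_torque": the same for the moment, N m; "gripper_width": finger opening in m.
Only numpy, scipy, OpenCV 4.12 (cv2) and the standard library are available. Lean on these libraries where they do the work, as an engineer would, in place of code of your own. Each camera call takes 0.05 s, during which the arm holds its last target.

## Working session

There is one attempt and no reset: what is moved stays moved. The work goes in short steps, Python scripts to look and compute and a tool call to move; the robot and the scene stay as the last step left them, time stands still between calls to the robot, and variables do not carry over. Pictures are saved under pics/ and viewed, and the job is handed in when it is done.

Besides the shell and the picture viewer there is one more tool, called in YAML: its name, and indented under it one key for each argument. arm_command: Moves the arm, as the interface text tells. Its arguments: {"type":"object","properties":{"delta_pos":{"type":"array","items":{"type":"array","items":{"type":"number","minimum":-1,"maximum":1}}},"twist":{"type":"array","items":{"type":"number","minimum":-1,"maximum":1}},"hand":{"type":"array","items":{"type":"number"}},"force":{"type":"number"}},"required":["delta_pos","twist","hand"]}

```bash
mkdir -p pics; ls; cat > h.py <<'E'
from workcell import *
import numpy as np, cv2
def save(p,n): cv2.imwrite('pics/'+n,p["color"][:,:,::-1])
E
python3 - <<'E'
from h import *
s=get_state(); print(s)
import pickle
for n in ("side","top"):
    p=camera(n); save(p,n+"0.png"); pickle.dump(p,open(n+"0.pkl","wb"))
    print(n,p["fx"],p["fy"],p["cx"],p["cy"],np.round(p["R"],3).tolist(),np.round(p["t"],3).tolist())
    for l in ["cup","cup_hook","cup_mouth","cup_waiting","stand_a","stand_b","stand_a_open","stand_b_open","stand_b_far"]:
        print(l,[(np.round(d["pixel"],1).tolist(),round(d["conf"],2)) for d in landmark_of(p,l)][:4] , [(np.round(d["bbox"]).tolist(),round(d["conf"],2)) for d in search_frame(p,l)][:4] if l in("cup","stand_a","stand_b") else "")
print(get_state()["time"])
E
```

```text
pics
{'time': 0.0, 'q': array([-1.53228049e+00,  3.81217507e-01,  1.29827172e+00, -2.95358531e-05,
        1.46359605e+00, -2.15305941e-01]), 'dq': array([ 7.60054013e-04,  1.48342778e-03,  1.68165303e-03, -4.61514697e-04,
        1.72838789e-05, -2.15133725e-03]), 'effort': array([ 7.62952313e-04, -4.48455906e+01, -2.31274295e+01, -1.27955154e-04,
        4.79503840e-03,  7.94259336e-06]), 'ee_pos': array([ 0.13808391, -0.53209012,  0.23869653]), 'tcp_rot': array([-3.14012823e+00, -2.90208504e-04,  2.53824747e-01]), 'ft_force': array([ 0.32252873, -0.54369263, -0.2902713 ]), 'ft_torque': array([ 0.00794073,  0.04510676, -0.03167316]), 'gripper_width': 0.08556967609744294}
side 540.3667974087415 540.3667974087415 284.3429320825444 211.48423725629908 [[-0.671, -0.742, 0.016], [-0.56, 0.492, -0.666], [0.486, -0.456, -0.746]] [0.388, 0.413, 1.311]
cup [([271.6, 314.6], 0.97), ([296.3, 265.5], 0.85), ([225.9, 159.4], 0.78), ([212.0, 197.4], 0.76)] [([208.0, 219.0, 27.0, 38.0], 0.83), ([255.0, 244.0, 34.0, 44.0], 0.77), ([167.0, 229.0, 25.0, 39.0], 0.63), ([278.0, 308.0, 32.0, 48.0], 0.61
[... 1086 characters left out ...]
16.0, 25.0], 0.68)]
cup_hook [([141.2, 190.1], 0.96), ([144.6, 223.1], 0.87), ([253.1, 252.2], 0.77), ([239.5, 215.7], 0.56)] 
cup_mouth [([151.6, 233.2], 0.73), ([250.0, 214.8], 0.71), ([254.7, 261.8], 0.71), ([209.1, 233.3], 0.67)] 
cup_waiting [([192.0, 179.9], 0.83)] 
stand_a [([200.3, 220.3], 0.73), ([195.6, 230.9], 0.72), ([203.4, 314.4], 0.64)] [([313.0, 205.0, 88.0, 57.0], 0.81)]
stand_b [([200.3, 220.3], 0.73), ([195.6, 230.9], 0.72), ([203.4, 314.4], 0.64)] [([313.0, 205.0, 88.0, 57.0], 0.81)]
stand_a_open [([200.8, 249.8], 0.68), ([224.0, 390.5], 0.35)] 
stand_b_open [([197.6, 283.3], 0.78)] 
stand_b_far [([212.3, 359.3], 0.63), ([198.6, 236.0], 0.51), ([229.7, 138.0], 0.36)] 
1.3
```

```bash
python3 - <<'E'
import pickle,cv2
for n,c in (("side",(130,120,430,350)),("top",(150,110,400,290))):
    p=pickle.load(open(n+"0.pkl","rb"));im=p["color"][:,:,::-1]
    x0,y0,x1,y1=c; k=800/(x1-x0)if n=="top" else 780/(x1-x0)
    cv2.imwrite(f"pics/{n}0c.png",cv2.resize(im[y0:y1,x0:x1],None,fx=k,fy=k,interpolation=cv2.INTER_CUBIC)); print(k)
E
```

```text
2.6
3.2
```

View pics/side0.png

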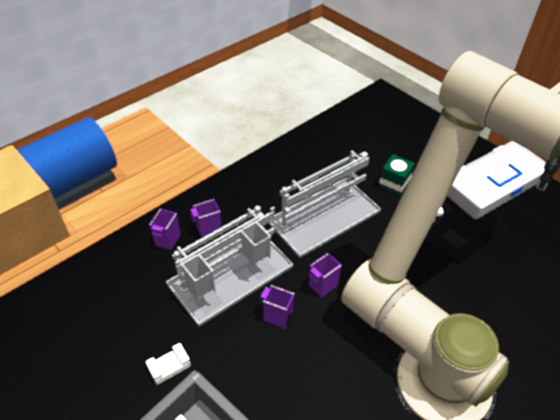

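View pics/top0.png

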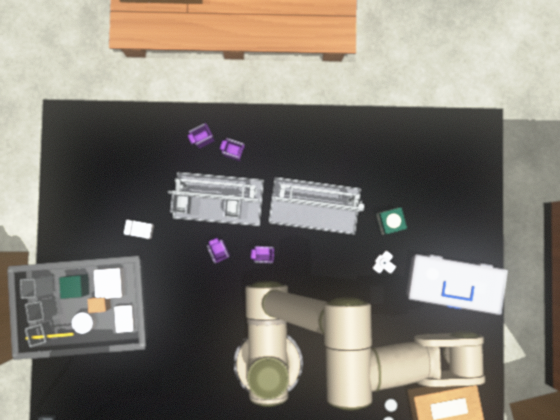

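View pics/side0c.png

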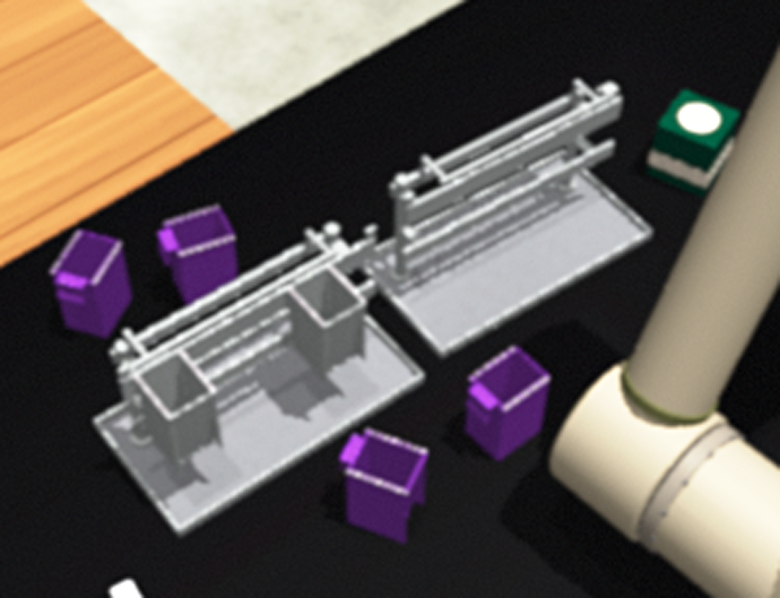

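View pics/top0c.png

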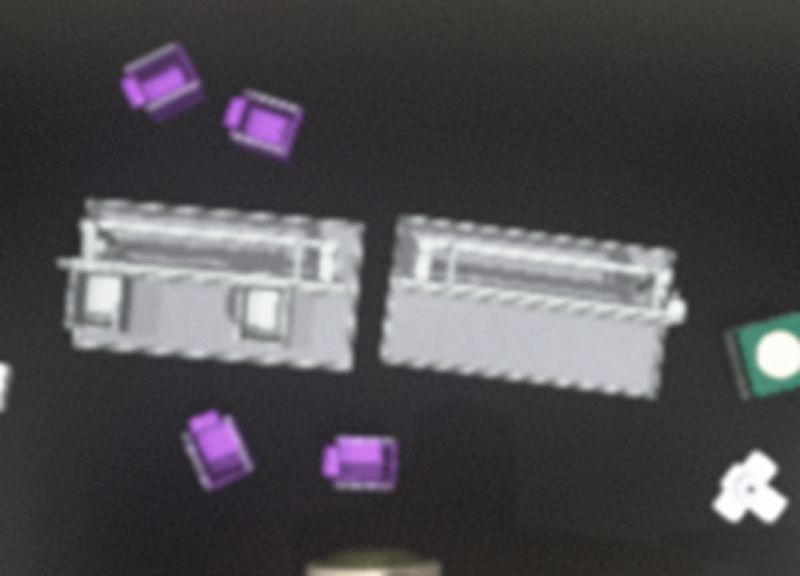

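```bash
python3 - <<'E'
import pickle,cv2,numpy as np
def crop(n,c,k,out):
    p=pickle.load(open(n+"0.pkl","rb"));im=p["color"][:,:,::-1]
    x0,y0,x1,y1=c
    o=cv2.resize(im[y0:y1,x0:x1],None,fx=k,fy=k,interpolation=cv2.INTER_CUBIC)
    o=np.clip(255*(o/255.)**0.8,0,255).astype(np.uint8)
    for x in range(x0+(-x0)%10,x1,10):
        cv2.line(o,((x-x0)*k,0),((x-x0)*k,6),(0,255,255),1)
        cv2.putText(o,str(x),((x-x0)*k-10,16),0,.35,(0,255,255),1)
    for y in range(y0+(-y0)%10,y1,10):
        cv2.line(o,(0,(y-y0)*k),(6,(y-y0)*k),(0,255,255),1)
        cv2.putText(o,str(y),(8,(y-y0)*k+4),0,.35,(0,255,255),1)
    cv2.imwrite("pics/"+out,o)
crop("top",(165,165,268,232),7,"ta.png")
crop("top",(264,165,367,240),7,"tb.png")
crop("side",(160,200,296,326),5,"sa.png")
crop("side",(256,145,386,260),5,"sb.png")
E
```

```text
(no output)
```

View pics/ta.png

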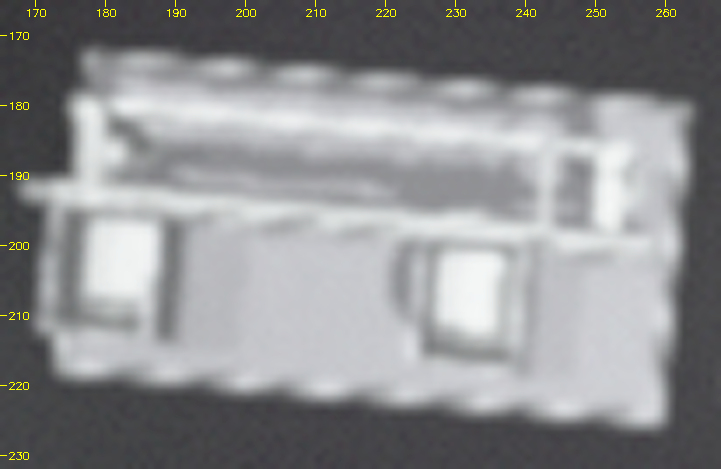

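View pics/tb.png

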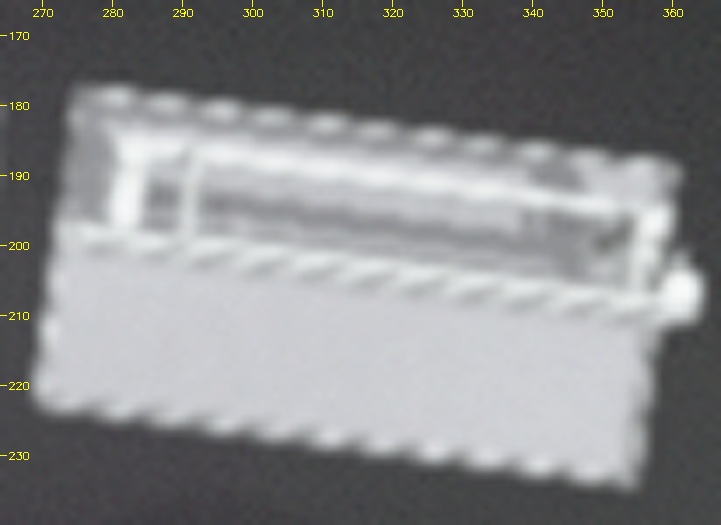

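View pics/sa.png

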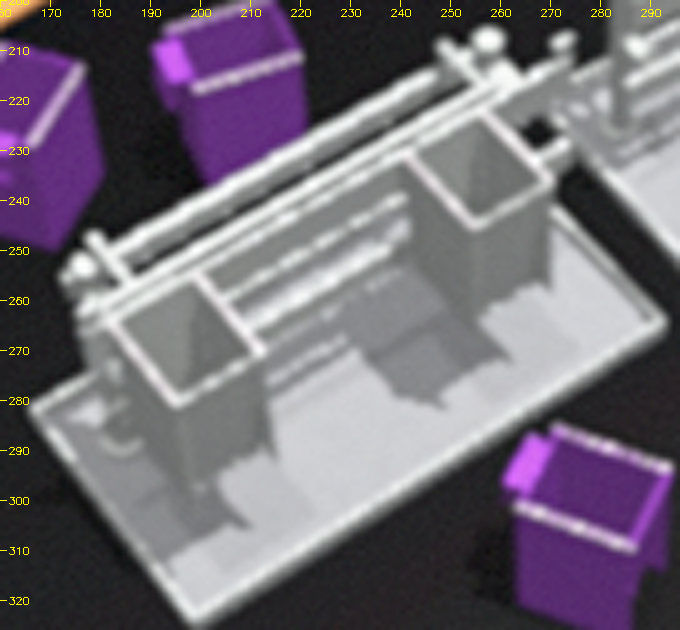

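View pics/sb.png

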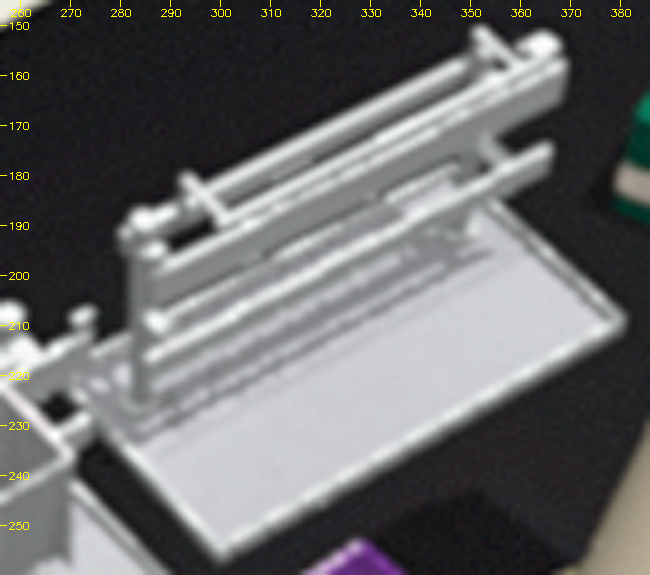

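```bash
cat > geo.py <<'E'
import pickle,numpy as np
from scipy.optimize import least_squares
C={n:pickle.load(open(n+"0.pkl","rb")) for n in("side","top")}
def proj(n,X):
    c=C[n];q=np.asarray(c["R"])@X+np.asarray(c["t"]);return np.array([c["fx"]*q[0]/q[2]+c["cx"],c["fy"]*q[1]/q[2]+c["cy"]])
def ray(n,uv):
    c=C[n];R=np.asarray(c["R"]);o=-R.T@np.asarray(c["t"]);return o,R.T@np.array([(uv[0]-c["cx"])/c["fx"],(uv[1]-c["cy"])/c["fy"],1])
def atz(n,uv,z):
    o,d=ray(n,uv);return o+d*(z-o[2])/d[2]
def W(p,X): c,s=np.cos(p[2]),np.sin(p[2]);return np.array([p[0]+c*X[0]-s*X[1],p[1]+s*X[0]+c*X[1],X[2]])
E
cat > fit.py <<'E'
from geo import *
# obs: cam,(u,v),func(L,h)->local
F=lambda sx,sy:(lambda L,h:(sx,sy*L,h))
P=lambda x,y,z:(lambda L,h:(x,y,z))
A=[("top",(172.5,219),F(-.081,1)),("top",(259.5,225),F(-.081,-1)),("top",(263,180),F(.085,-1)),("top",(177.5,172.5),F(.085,1)),
("top",(168,192),P(0,.15,.185)),("top",(258.7,199),P(0,-.15,.185)),
("side",(199,324),F(-.081,1)),("side",(292.5,264),F(-.081,-1)),("side",(167,281),F(.085,1)),("side",(273,207),P(0.0005,-.148,.185))]
B=[("top",(269.5,223.5),F(-.081,1)),("top",(354.5,234),F(-.081,-1)),("top",(360.5,188),F(.085,-1)),("top",(275,178),F(.085,1)),
("top",(272.5,198.5),P(0,.15,.185)),
("side",(301,256),F(-.081,1)),("side",(380.5,209.5),F(-.081,-1)),("side",(369,157),P(0,-.15,.17)),("side",(366,175),P(0,-.15,.1))]
def res(v):
    L,h=v[6:8];r=[]
    for p,O in((v[:3],A),(v[3:6],B)):
        for n,uv,f in O: r.append(proj(n,W(p,f(L,h)))-uv)
    return np.array(r)
s=least_squares(lambda v:np.r_[res(v).ravel(),(v[7]-.006)/.003],[.55,.15,-.1,.53,-.17,-.1,.155,.006],loss="soft_l1")
v=s.x;print(np.round(v,4));print(np.round(res(v),1).tolist())
np.save("v.npy",v)
a,b=v[:3],v[3:6]
print("A open",W(a,(0,-.121,.17)),"B open",W(b,(0,.121,.17)),"gap",W(a,(0,-.15,0))-W(b,(0,.15,0)))
E
python3 fit.py
```

```text
[ 0.585   0.1927 -0.0631  0.5646 -0.1566 -0.1024  0.1553  0.0126]
[[1.0, -1.4], [-0.4, -0.4], [-0.1, -0.9], [0.2, -0.4], [0.1, -0.3], [-0.1, 0.1], [0.5, 0.4], [0.6, 0.3], [-0.4, 1.0], [0.4, 0.4], [-0.2, -0.2], [0.1, -0.3], [-0.8, 0.2], [-0.2, -0.1], [1.3, -0.4], [0.2, 0.3], [0.6, -0.1], [-0.1, 0.7], [-0.1, -0.3]]
A open [0.57740001 0.07194655 0.17      ] B open [ 0.57696288 -0.03619359  0.17      ] gap [-0.00435839  0.05034997  0.        ]
```

```bash
python3 - <<'E'
from geo import *
v=np.load("v.npy");a,b=v[:3],v[3:6]
def loc(p,X): c,s=np.cos(p[2]),np.sin(p[2]);d=X-np.array([p[0],p[1],0]);return np.round([c*d[0]+s*d[1],-s*d[0]+c*d[1]],4)
for uv in[(241,231),(255,245.5),(270,237),(257.5,222)]: print("side",loc(a,atz("side",uv,.172)))
for uv in[(222.5,216),(239.5,217.5),(241,201)]: print("top",loc(a,atz("top",uv,.172)))
for n in C:
  for y in(-.02,-.04,-.06): print(n,y,proj(n,W(a,(-.0335,y,.172))))
print(loc(b,atz("top",(361,207),.17)),loc(b,atz("side",(365,154),.18)),loc(b,atz("side",(352,152),.18)))
E
```

```text
side [-0.004 -0.039]
side [-0.0643 -0.0393]
side [-0.0656 -0.0859]
side [-0.0054 -0.0908]
top [-0.0649 -0.0348]
top [-0.0653 -0.0915]
top [-0.0101 -0.0919]
side -0.02 [241.66835094 241.61296167]
side -0.04 [248.06254561 237.85296217]
side -0.06 [254.37859524 234.13891455]
top -0.02 [218.87920095 206.22184002]
top -0.04 [224.87111658 206.71208973]
top -0.06 [230.86312273 207.20234684]
[ 0.0066 -0.142 ] [ 0.0112 -0.1429] [ 0.0399 -0.1174]
```

```bash
cat >> geo.py <<'E'
def loc3(p,X):
    c,s=np.cos(p[2]),np.sin(p[2]);d=np.asarray(X)-np.array([p[0],p[1],0]);return np.array([c*d[0]+s*d[1],-s*d[0]+c*d[1],d[2]])
E
python3 - <<'E'
from geo import *
v=np.load("v.npy");a=v[:3]
print(a[2]-.2538, W(a,(-.0335,-.064,.146)))
l=loc3(a,[.1381,-.5321,.2387]);print(l,np.array([-.0335,-.064,.239])-l)
E
```

```text
-0.31694147072796797 [0.54756344 0.1309468  0.146     ]
[-0.40030954 -0.75156245  0.2387    ] [3.66809542e-01 6.87562452e-01 3.00000000e-04]
```

arm_command:
  delta_pos:
    - [0,0,0]
    - [0,0,0]
    - [0,0,0]
  twist: [0.0336,0.0336,0.0336]
  hand: [1,1,1]
  force: 25

```text
time: 1.6
ee_pos: [0.1381, -0.5324, 0.2393]
tcp_rot: [-3.142, 0.0, -0.067]
ft_force: [-1.2, 0.6, 0.5]
gripper_width: 0.0856
```

arm_command:
  delta_pos:
    - [0.43,-0.81,0]
    - [0.43,-0.81,0]
    - [0.43,-0.81,0]
    - [0.43,-0.81,0]
    - [0.43,-0.81,0]
    - [0.43,-0.81,0]
    - [0.43,-0.81,0]
    - [0.43,-0.81,0]
    - [0.43,-0.81,0]
    - [0.43,-0.81,0]
    - [0.43,-0.81,0]
    - [0.43,-0.81,0]
    - [0.43,-0.81,0]
    - [0.43,-0.81,0]
    - [0.43,-0.81,0]
    - [0.43,-0.81,0]
    - [0.43,-0.81,0]
    - [0,0,0]
  twist: [0,0,0,0,0,0,0,0,0,0,0,0,0,0,0,0,0,0]
  hand: [1,1,1,1,1,1,1,1,1,1,1,1,1,1,1,1,1,1]

```text
time: 3.4
ee_pos: [0.3427, -0.1987, 0.2395]
tcp_rot: [-3.141, -0.0, -0.06]
ft_force: [-0.3, 0.4, -1.2]
gripper_width: 0.085
```

arm_command:
  delta_pos:
    - [0.43,-0.81,0]
    - [0.43,-0.81,0]
    - [0.43,-0.81,0]
    - [0.43,-0.81,0]
    - [0.43,-0.81,0]
    - [0.43,-0.81,0]
    - [0.43,-0.81,0]
    - [0.43,-0.81,0]
    - [0.43,-0.81,0]
    - [0.43,-0.81,0]
    - [0.43,-0.81,0]
    - [0.43,-0.81,0]
    - [0.43,-0.81,0]
    - [0.43,-0.81,0]
    - [0.43,-0.81,0]
    - [0.43,-0.81,0]
    - [0.43,-0.81,0]
    - [0,0,0]
    - [0,0,0]
  twist: [0,0,0,0,0,0,0,0,0,0,0,0,0,0,0,0,0,0,0]
  hand: [1,1,1,1,1,1,1,1,1,1,1,1,1,1,1,1,1,1,1]

```text
time: 5.3
ee_pos: [0.5462, 0.1312, 0.239]
tcp_rot: [3.141, 0.001, -0.063]
ft_force: [-0.3, 0.0, -0.3]
gripper_width: 0.0857
```

```bash
python3 - <<'E'
from h import *; from geo import *
v=np.load("v.npy");a=v[:3]
s=get_state();print(loc3(a,s["ee_pos"]),s["tcp_rot"],s["ft_force"],s["time"])
p=camera("side");save(p,"s1.png")
im=p["color"][150:330,160:400,::-1];cv2.imwrite("pics/s1c.png",cv2.resize(im,None,fx=3.3,fy=3.3,interpolation=cv2.INTER_CUBIC))
E
```

```text
[-0.03489681 -0.06387165  0.23901335] [ 3.14116886e+00  5.84834187e-04 -6.26341637e-02] [-0.3243028   0.00857846 -0.27183484] 5.3
```

View pics/s1c.png

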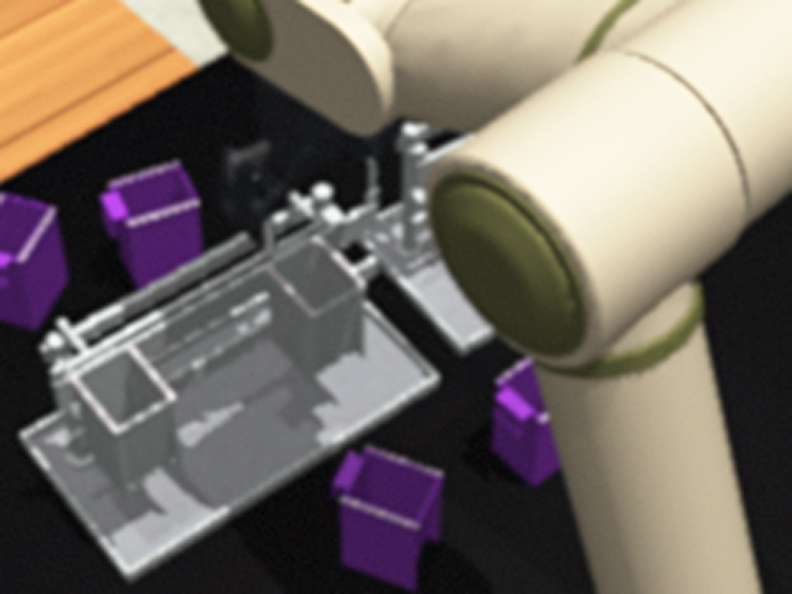

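arm_command:
  delta_pos:
    - [0.05,0,0.6]
    - [0,0,0.6]
    - [0,0,0.6]
    - [0,0,0.5]
    - [0,0,0]
    - [0,0,0]
  twist: [0,0,0,0,0,0]
  hand: [1,1,1,1,1,1]

```text
time: 5.95
ee_pos: [0.5474, 0.131, 0.1824]
tcp_rot: [3.142, -0.0, -0.064]
ft_force: [0.3, 0.6, -0.1]
gripper_width: 0.0853
```

```bash
cat > look.py <<'E'
import sys
from h import *; from geo import *
v=np.load("v.npy");a,b=v[:3],v[3:6]
t=sys.argv[1]
s=get_state();print("A",np.round(loc3(a,s["ee_pos"]),4),"B",np.round(loc3(b,s["ee_pos"]),4),np.round(s["tcp_rot"],3),np.round(s["ft_force"],1),s["time"])
for n,c in(("side",(160,150,400,330)),("top",(160,160,370,240)))[: (1 if len(sys.argv)>2 and sys.argv[2]=="s" else 2)]:
    p=camera(n);pickle.dump(p,open(f"{n}_{t}.pkl","wb"))
    im=p["color"][c[1]:c[3],c[0]:c[2],::-1];k=790/(c[2]-c[0]);cv2.imwrite(f"pics/{n}_{t}.png",cv2.resize(im,None,fx=k,fy=k,interpolation=cv2.INTER_CUBIC))
E
python3 look.py 2
```

```text
A [-0.0337 -0.0639  0.1824] B [-0.0465  0.2843  0.1824] [ 3.142 -0.    -0.064] [ 0.3  0.6 -0.1] 5.95
```

View pics/side_2.png

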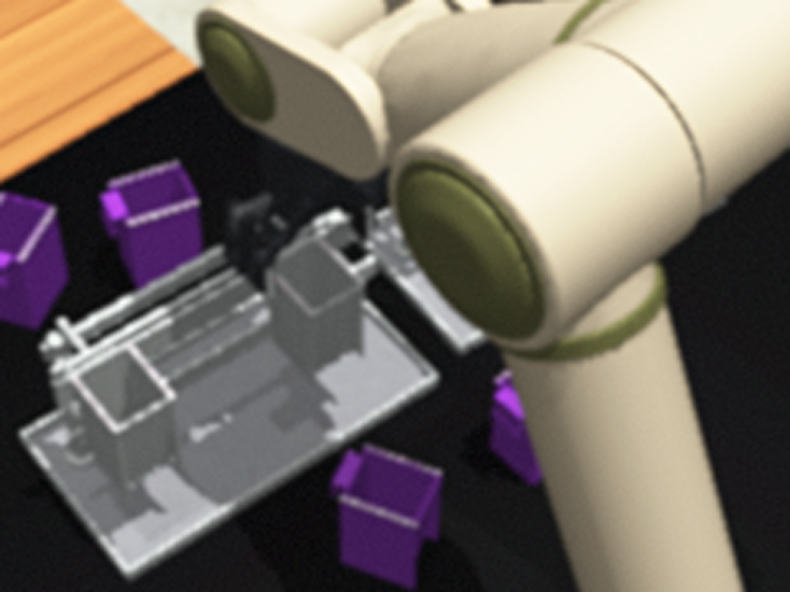

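View pics/top_2.png

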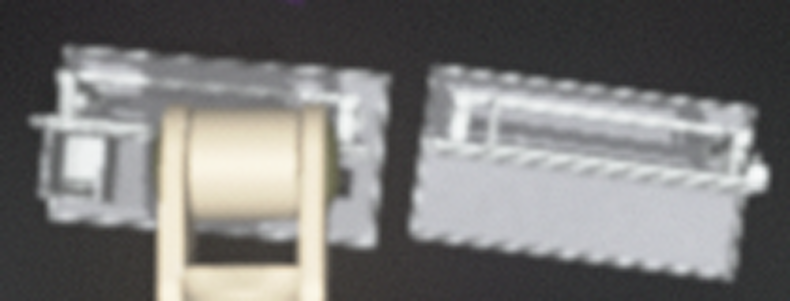

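arm_command:
  delta_pos:
    - [0,0,0.4]
    - [0,0,0.4]
    - [0,0,0.4]
    - [0,0,0.28]
    - [0,0,0]
    - [0,0,0]
  twist: [0,0,0,0,0,0]
  hand: [1,1,1,1,1,1]

```text
time: 6.65
ee_pos: [0.5475, 0.1318, 0.1448]
tcp_rot: [3.142, 0.0, -0.063]
ft_force: [0.8, 0.4, -0.2]
gripper_width: 0.0853
```

arm_command:
  delta_pos:
    - [0,0,0]
    - [0,0,0]
    - [0,0,0]
  twist: [0,0,0]
  hand: [0.78,0.75,0.72]

```text
time: 6.95
ee_pos: [0.5475, 0.1317, 0.1451]
tcp_rot: [-3.142, -0.001, -0.063]
ft_force: [0.0, -0.3, 0.4]
gripper_width: 0.0617
```

```bash
python3 look.py 3 s
```

```text
A [-0.0336 -0.0632  0.1451] B [-0.0465  0.285   0.1451] [-3.142e+00 -1.000e-03 -6.300e-02] [ 0.  -0.3  0.4] 6.95
```

View pics/side_3.png

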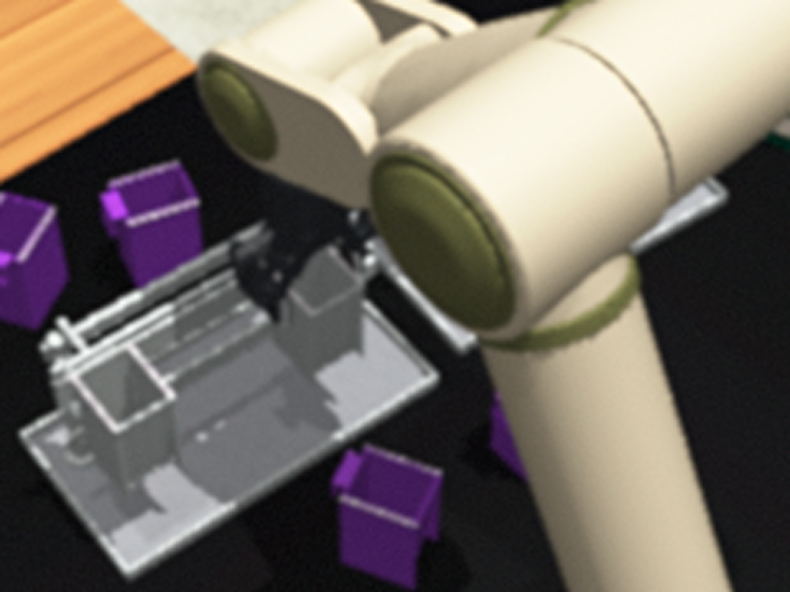

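arm_command:
  delta_pos:
    - [0,0,0]
    - [0,0,0]
    - [0,0,0]
    - [0,0,0]
    - [0,0,0]
    - [0,0,0]
  twist: [0,0,0,0,0,0]
  hand: [0.66,0.63,0.6,0.57,0.54,0.5]
  force: 30

```text
time: 7.6
ee_pos: [0.5473, 0.1316, 0.145]
tcp_rot: [3.141, -0.0, -0.063]
ft_force: [-2.4, -2.2, 3.8]
gripper_width: 0.0499
```

```bash
python3 look.py 4 s
```

```text
A [-0.0338 -0.0634  0.145 ] B [-0.0466  0.2848  0.145 ] [ 3.141 -0.    -0.063] [-2.4 -2.2  3.8] 7.6
```

View pics/side_4.png

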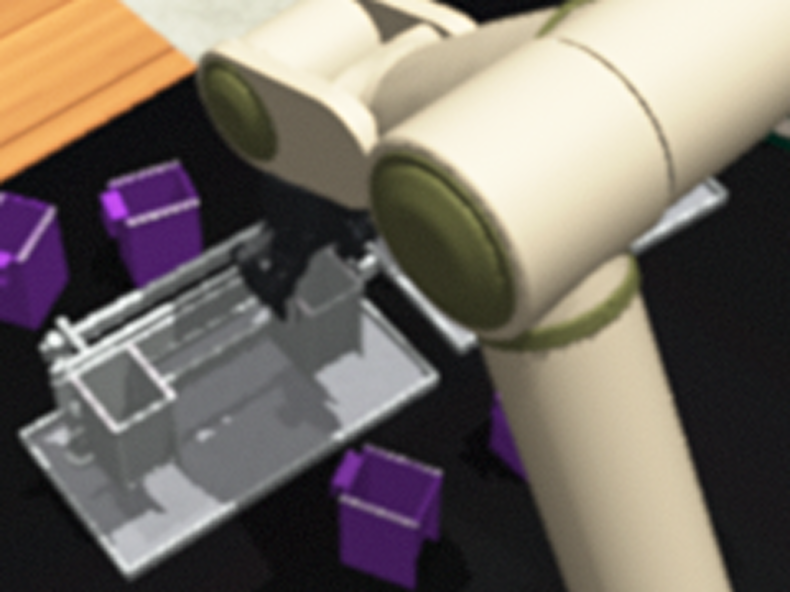

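arm_command:
  delta_pos:
    - [0,0,-0.03]
    - [0,0,-0.03]
    - [0,0,0]
    - [0,0,0]
  twist: [0,0,0,0]
  hand: [0.5,0.5,0.5,0.5]

```text
time: 8.05
ee_pos: [0.5473, 0.1318, 0.146]
tcp_rot: [-3.141, 0.001, -0.063]
ft_force: [-0.9, -0.3, -3.2]
gripper_width: 0.0503
```

arm_command:
  delta_pos:
    - [0,0.1,0]
    - [0,0.2,0]
    - [0,0.2,0]
    - [0,0.1,0]
    - [0,0,0]
    - [0,0,0]
  twist: [0,0,0,0,0,0]
  hand: [0.5,0.5,0.5,0.5,0.5,0.5]

```text
time: 8.65
ee_pos: [0.5464, 0.1166, 0.1463]
tcp_rot: [3.142, 0.0, -0.063]
ft_force: [0.4, -0.5, -2.2]
gripper_width: 0.0498
```

arm_command:
  delta_pos:
    - [0,0.2,0]
    - [0,0.2,0]
    - [0,0.2,0]
    - [0,0.2,0]
    - [0,0.2,0]
    - [0,0.2,0]
    - [0,0.2,0]
    - [0,0.2,0]
    - [0,0.1,0]
    - [0,0,0]
    - [0,0,0]
  twist: [0,0,0,0,0,0,0,0,0,0,0]
  hand: [0.5,0.5,0.5,0.5,0.5,0.5,0.5,0.5,0.5,0.5,0.5]

```text
time: 9.75
ee_pos: [0.5434, 0.0739, 0.1462]
tcp_rot: [3.141, 0.001, -0.063]
ft_force: [-5.0, -2.8, -2.3]
gripper_width: 0.0495
```

```bash
python3 look.py 5
```

```text
A [-0.034  -0.1212  0.1462] B [-0.0446  0.227   0.1462] [ 3.141e+00  1.000e-03 -6.300e-02] [-5.  -2.8 -2.3] 9.75
```

View pics/side_5.png

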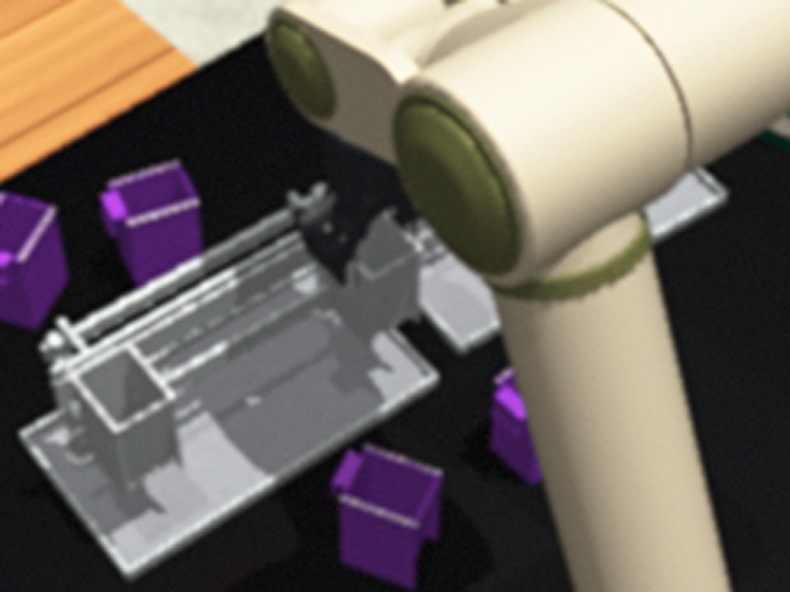

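View pics/top_5.png

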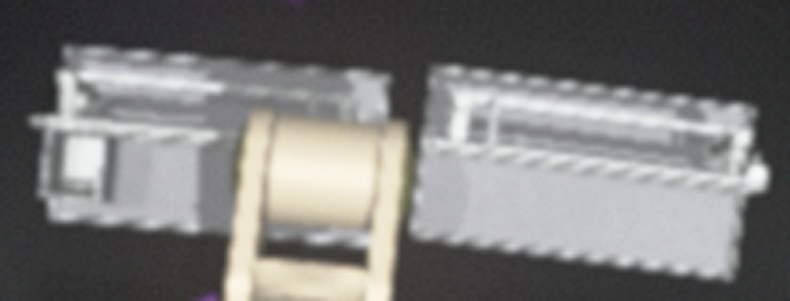

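arm_command:
  delta_pos:
    - [-0.03,0,0]
    - [0,0,0]
    - [0,0,0]
  twist: [0,0,0]
  hand: [0.5,0.5,0.5]

```text
time: 10.15
ee_pos: [0.5434, 0.0744, 0.1465]
tcp_rot: [3.142, -0.001, -0.063]
ft_force: [0.6, 0.2, -2.7]
gripper_width: 0.0495
```

arm_command:
  delta_pos:
    - [0,0,-0.08]
    - [0,0,-0.08]
    - [0,0,0]
  twist: [0,0,0]
  hand: [0.5,0.5,0.5]

```text
time: 10.45
ee_pos: [0.5433, 0.0744, 0.1508]
tcp_rot: [-3.142, -0.001, -0.063]
ft_force: [0.1, 0.3, -2.5]
gripper_width: 0.0498
```

arm_command:
  delta_pos:
    - [0,0,-0.2]
    - [0,0,-0.2]
    - [0,0,-0.2]
    - [0,0,-0.2]
    - [0,0,0]
  twist: [0,0,0,0,0]
  hand: [0.5,0.5,0.5,0.5,0.5]

```text
time: 10.95
ee_pos: [0.5433, 0.0744, 0.1712]
tcp_rot: [3.142, -0.002, -0.063]
ft_force: [-0.1, -0.5, -3.1]
gripper_width: 0.0495
```

arm_command:
  delta_pos:
    - [0,0,-0.3]
    - [0,0,-0.3]
    - [0,0,-0.3]
    - [0,0,0]
    - [0,0,0]
  twist: [0,0,0,0,0]
  hand: [0.5,0.5,0.5,0.5,0.5]

```text
time: 11.45
ee_pos: [0.543, 0.0744, 0.193]
tcp_rot: [-3.142, -0.0, -0.063]
ft_force: [-0.2, 0.0, -3.1]
gripper_width: 0.0496
```

```bash
python3 look.py 6; python3 - <<'E'
from geo import *
v=np.load("v.npy");a,b=v[:3],v[3:6]
# current cup pose: hook = TCP + local A (.0335..)
print(b[2]-a[2])
E
```

```text
A [-0.0344 -0.1207  0.193 ] B [-0.0451  0.2276  0.193 ] [-3.142 -0.    -0.063] [-0.2  0.  -3.1] 11.45
-0.03930107856847778
```

View pics/side_6.png

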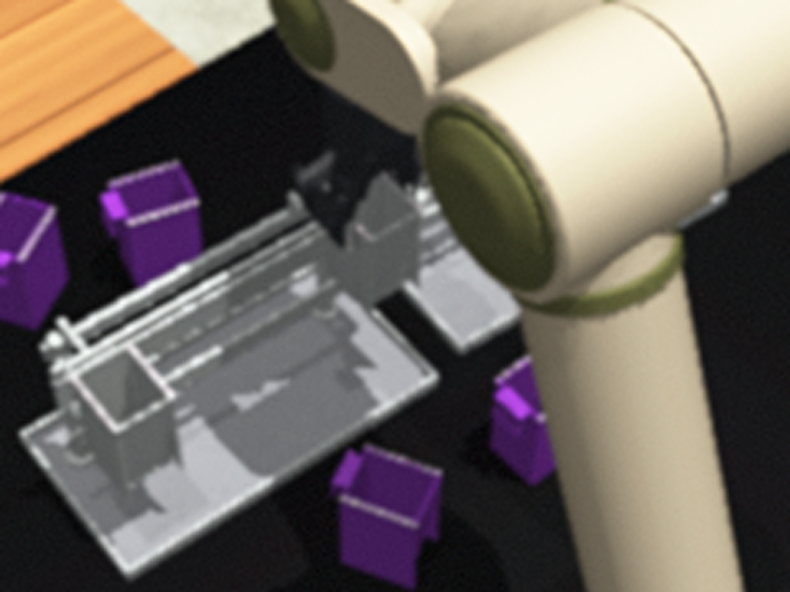

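arm_command:
  delta_pos:
    - [-0.08,0,-0.2]
    - [0,0,0]
    - [0,0.2,0]
    - [0,0.4,0]
    - [0,0.4,0]
    - [0,0.4,0]
    - [0,0.4,0]
    - [0,0.4,0]
    - [0,0.4,0]
    - [0,0.4,0]
    - [0,0.4,0]
    - [0,0.4,0]
    - [0,0.3,0]
    - [0,0.17,0]
    - [0,0,0]
    - [0,0,0]
  twist: [0,0.0125,0,0,0,0,0,0,0,0,0,0,0,0,0,0]
  hand: [0.5,0.5,0.5,0.5,0.5,0.5,0.5,0.5,0.5,0.5,0.5,0.5,0.5,0.5,0.5,0.5]

```text
time: 13.15
ee_pos: [0.5301, -0.0315, 0.1978]
tcp_rot: [-3.141, 0.0, -0.102]
ft_force: [0.0, 0.5, -3.1]
gripper_width: 0.0498
```

```bash
python3 look.py 7
```

```text
A [-0.0406 -0.2272  0.1978] B [-0.0471  0.1209  0.1978] [-3.141  0.    -0.102] [ 0.   0.5 -3.1] 13.15
```

View pics/side_7.png

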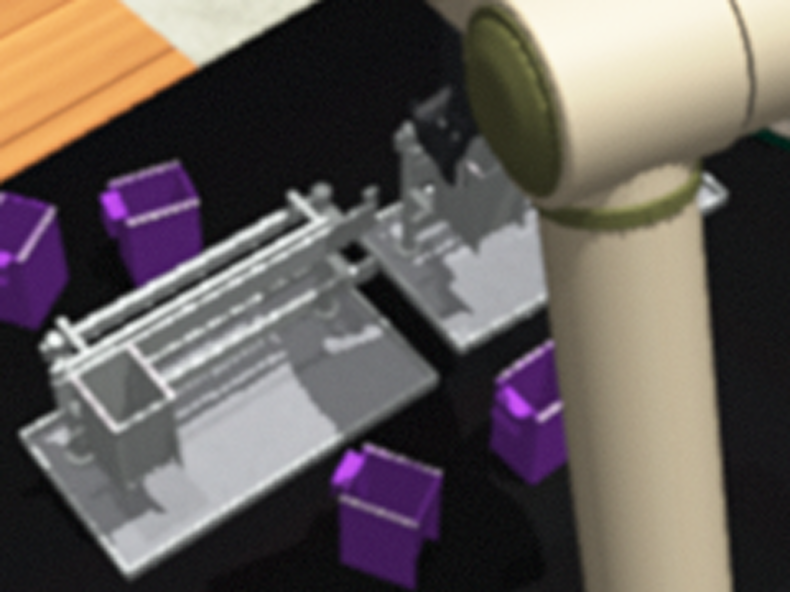

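View pics/top_7.png

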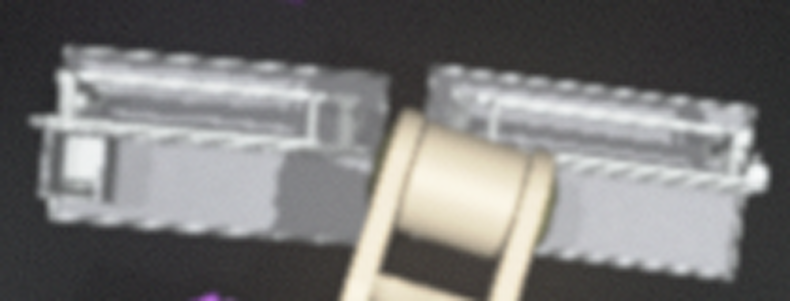

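```bash
python3 - <<'E'
from geo import *
import cv2
v=np.load("v.npy");a,b=v[:3],v[3:6]
for n,c,k in(("side",(225,150,385,265),5),("top",(235,165,370,240),5.9)):
    im=cv2.resize(C[n]["color"][c[1]:c[3],c[0]:c[2],::-1],None,fx=k,fy=k,interpolation=cv2.INTER_CUBIC)
    def L(p,X,Y,col):
        P=[tuple(int(round((q+.5-o)*k)) for q,o in zip(proj(n,W(p,Z)),c[:2])) for Z in(X,Y)]
        cv2.line(im,P[0],P[1],col,1,cv2.LINE_AA)
    for p,s in((a,-1),(b,1)):
        L(p,(-.0025,-.15,.17),(-.0025,.15,.17),(0,0,255))
        for y in(.14,.15): L(p,(0,s*y,.17),(0,s*y,.185),(0,255,0)); 
        L(p,(0,s*.14,.185),(0,s*.15,.185),(0,255,0))
        L(p,(.0025,s*.102,.181),(.0025,-s*.138,.181),(255,255,0))
        L(p,(-.0025,-.15,.1),(-.0025,.15,.1),(255,0,255))
    cv2.imwrite(f"pics/ov_{n}.png",im)
E
```

```text
(no output)
```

View pics/ov_side.png

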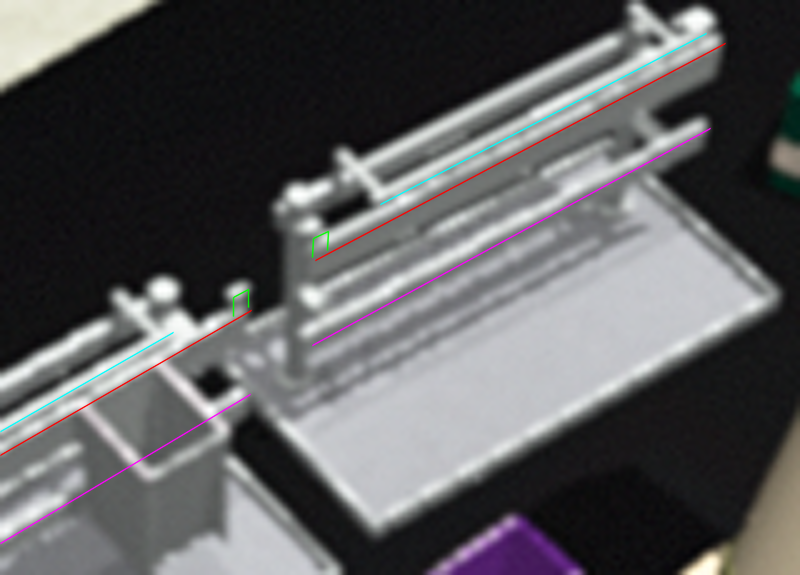

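View pics/ov_top.png

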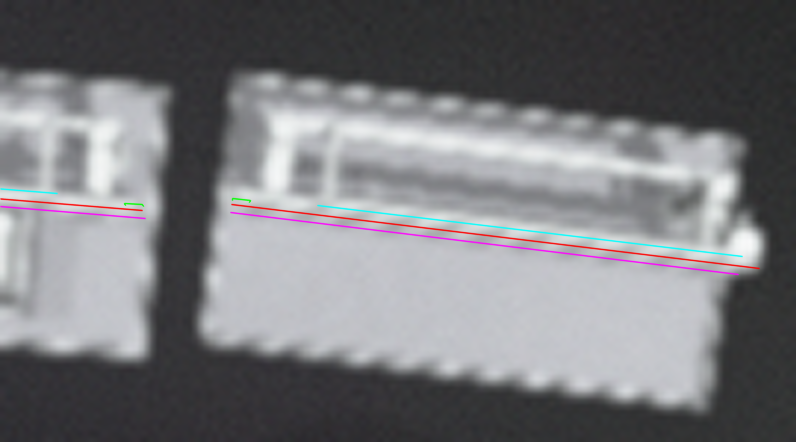

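```bash
python3 - <<'E'
from geo import *
import cv2
im=C["side"]["color"][:,:,::-1]
def crop(c,k,out):
    o=cv2.resize(im[c[1]:c[3],c[0]:c[2]],None,fx=k,fy=k,interpolation=cv2.INTER_CUBIC)
    for i in range(c[0],c[2]):
        if i%5==0: x=int((i+.5-c[0])*k);cv2.line(o,(x,0),(x,5),(0,255,255),1);cv2.putText(o,str(i),(x-10,16),0,.35,(0,255,255),1)
    for i in range(c[1],c[3]):
        if i%5==0: y=int((i+.5-c[1])*k);cv2.line(o,(0,y),(5,y),(0,255,255),1);cv2.putText(o,str(i),(8,y+4),0,.35,(0,255,255),1)
    cv2.imwrite(out,o)
crop((265,180,320,225),14,"pics/bl.png")
crop((335,145,385,185),15,"pics/br.png")
E
```

```text
(no output)
```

View pics/bl.png

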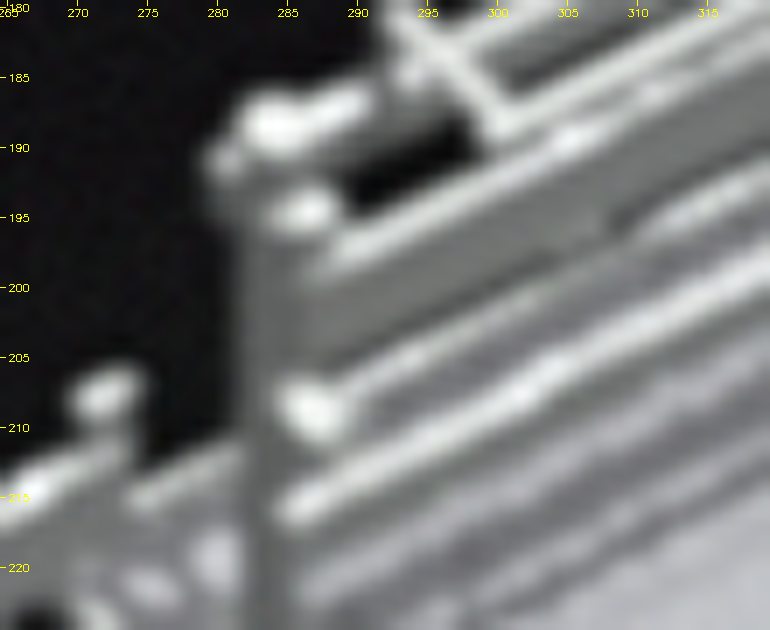

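View pics/br.png

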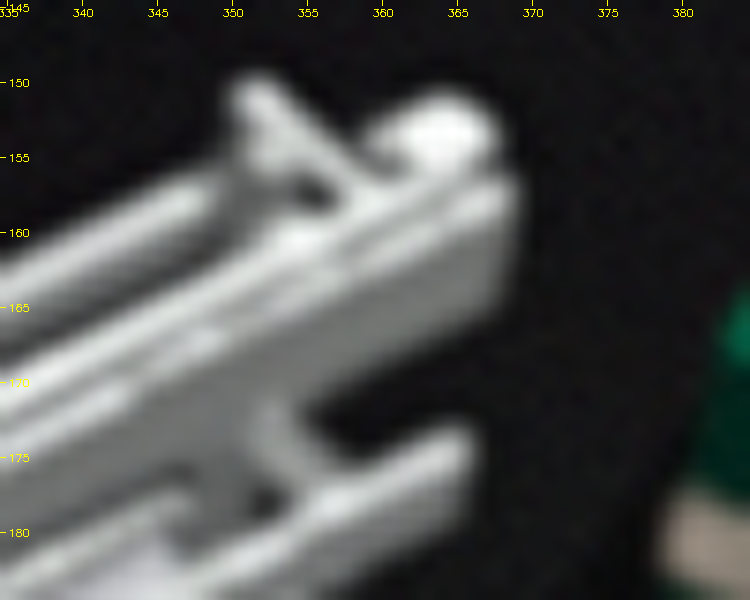

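```bash
python3 - <<'E'
s=open("fit.py").read()
s=s.replace('def res(v):','''A=[(n,(u-.5,w-.5),f) for n,(u,w),f in A];B=[(n,(u-.5,w-.5),f) for n,(u,w),f in B[:7]]
A[9]=("side",(272.3,207.7),P(.0005,-.145,.185))
B+=[("side",(286.5,194.7),P(.0005,.145,.185)),("side",(288.3,197.8),P(0,.14,.17)),("side",(284.8,216.2),P(0,.15,.1)),("side",(300,188.3),P(.0025,.102,.181)),
("side",(368.3,157.7),P(0,-.15,.17)),("side",(365.7,174.3),P(0,-.15,.1))]
def res(v):''').replace('"v.npy"','"v2.npy"')
open("fit2.py","w").write(s)
E
python3 fit2.py; python3 -c "
from geo import *
from workcell import get_state
v=np.load('v2.npy')
s=get_state()
print(loc3(v[:3],[.5434,.0744,.1465]),loc3(v[3:6],s['ee_pos']))"
```

```text
[ 0.5862  0.1937 -0.0643  0.5676 -0.156  -0.1106  0.1551  0.0136]
[[1.2, -1.2], [-0.3, -0.1], [0.1, -0.7], [0.4, -0.3], [0.4, -0.2], [0.1, 0.3], [0.4, 0.5], [0.5, 0.6], [-0.5, 1.1], [-0.3, 0.2], [0.0, -0.9], [0.2, -0.3], [-0.3, 0.2], [0.4, -0.7], [1.7, -1.2], [-0.5, -0.2], [0.4, 0.0], [0.7, 0.8], [0.4, 0.9], [0.5, 0.9], [-0.6, 1.3], [-0.0, -0.2], [-0.5, 0.2]]
A open [0.57844455 0.07295395 0.17      ] B open [ 0.58097312 -0.03572209  0.17      ] gap [-0.00759249  0.0509131   0.        ]
[-0.03506504 -0.12180917  0.1465    ] [-0.05099213  0.11975457  0.19784402]
```

```bash
python3 - <<'E'
from geo import *
g=C["top"]["color"].mean(2)
def edge(cols,rows,direction):
    P=[]
    for u in cols:
        r0,r1=rows(u); col=g[r0:r1,u].astype(float)
        th=110
        idx=range(len(col)-1) if direction>0 else range(len(col)-1,0,-1)
        for i in idx:
            j=i+direction
            if col[i]<th<=col[j]:
                P.append((u,r0+i+direction*(th-col[i])/(col[j]-col[i])));break
    P=np.array(P);
    for _ in range(3):
        f=np.polyfit(P[:,0],P[:,1],1);e=P[:,1]-np.polyval(f,P[:,0]);P=P[abs(e)<max(1.,2*e.std())]
    return f,e.std(),len(P)
out={}
for nm,cols,f0,d in(("Afront",range(178,256),lambda u:(205,235),-1),("Aback",range(182,260),lambda u:(160,195),1),("Bfront",range(274,350),lambda u:(212,245),-1),("Bback",range(280,355),lambda u:(165,200),1)):
    f,e,n=edge(cols,f0,d);out[nm]=f
    u0,u1=cols[0],cols[-1]
    z=.0 if 0 else .008
    X0,X1=[atz("top",(u,np.polyval(f,u)),z) for u in(u0,u1)]
    d_=X1-X0;yaw=np.arctan2(d_[0],-d_[1]) # -y direction = (sin yaw? )
    c=np.array([-np.sin(yaw),-0])
    print(nm,np.round(f,4),round(e,2),n,"yaw",round(yaw,4),"x at y=0:",X0[0]+ (0-X0[1])*d_[0]/d_[1])
# -y dir in world: (sin t,-cos t)
E
```

```text
Afront [9.020000e-02 2.022779e+02] 0.38 78 yaw -0.0714 x at y=0: 0.4878001595405711
Aback [8.610000e-02 1.563196e+02] 0.39 71 yaw -0.0674 x at y=0: 0.6587873708378515
Bfront [1.352000e-01 1.864276e+02] 0.3 76 yaw -0.1158 x at y=0: 0.5010416944566594
Bback [1.354000e-01 1.392055e+02] 0.37 75 yaw -0.1163 x at y=0: 0.6723571309438737
```

arm_command:
  delta_pos:
    - [0,0,0]
    - [0.15,0,0]
    - [0.2,0,0]
    - [0.15,0,0]
    - [0,0,0]
    - [0,0,0]
  twist: [0.0045,0,0,0,0,0]
  hand: [0.5,0.5,0.5,0.5,0.5,0.5]

```text
time: 13.85
ee_pos: [0.5426, -0.0331, 0.1977]
tcp_rot: [-3.142, 0.0, -0.116]
ft_force: [0.0, 0.1, -2.1]
gripper_width: 0.0496
```

arm_command:
  delta_pos:
    - [0.04,0,0]
    - [0,0,0]
  twist: [0,0]
  hand: [0.5,0.5]

```text
time: 14.05
ee_pos: [0.5435, -0.0332, 0.1978]
tcp_rot: [3.142, -0.0, -0.116]
ft_force: [-0.4, 0.2, -2.8]
gripper_width: 0.0499
```

arm_command:
  delta_pos:
    - [0.03,0,0]
    - [0,0,0]
  twist: [0,0]
  hand: [0.5,0.5]

```text
time: 14.25
ee_pos: [0.5443, -0.0333, 0.1978]
tcp_rot: [-3.142, -0.0, -0.116]
ft_force: [-0.3, -1.2, -2.5]
gripper_width: 0.0497
```

arm_command:
  delta_pos:
    - [0.03,0,0]
    - [0,0,0]
  twist: [0,0]
  hand: [0.5,0.5]

```text
time: 14.45
ee_pos: [0.5451, -0.0334, 0.1978]
tcp_rot: [3.142, -0.0, -0.116]
ft_force: [0.4, 0.3, -2.6]
gripper_width: 0.0497
```

arm_command:
  delta_pos:
    - [0.03,0,0]
    - [0,0,0]
  twist: [0,0]
  hand: [0.5,0.5]

```text
time: 14.65
ee_pos: [0.5459, -0.0335, 0.1978]
tcp_rot: [-3.142, -0.0, -0.116]
ft_force: [-0.7, -1.0, -2.1]
gripper_width: 0.0495
```

arm_command:
  delta_pos:
    - [0.03,0,0]
    - [0,0,0]
  twist: [0,0]
  hand: [0.5,0.5]

```text
time: 14.85
ee_pos: [0.5466, -0.0336, 0.1978]
tcp_rot: [3.142, -0.0, -0.116]
ft_force: [0.1, -0.1, -2.1]
gripper_width: 0.0497
```

arm_command:
  delta_pos:
    - [0.03,0,0]
    - [0,0,0]
  twist: [0,0]
  hand: [0.5,0.5]

```text
time: 15.05
ee_pos: [0.5473, -0.0337, 0.1978]
tcp_rot: [-3.142, -0.0, -0.116]
ft_force: [-0.3, 0.1, -1.3]
gripper_width: 0.0499
```

arm_command:
  delta_pos:
    - [0.03,0,0]
    - [0,0,0]
  twist: [0,0]
  hand: [0.5,0.5]

```text
time: 15.25
ee_pos: [0.5475, -0.0337, 0.1978]
tcp_rot: [3.142, 0.001, -0.116]
ft_force: [-3.5, -0.1, -0.1]
gripper_width: 0.0498
```

arm_command:
  delta_pos:
    - [0.03,0,0]
    - [0,0,0]
  twist: [0,0]
  hand: [0.5,0.5]

```text
time: 15.45
ee_pos: [0.5477, -0.0337, 0.1978]
tcp_rot: [3.142, 0.003, -0.116]
ft_force: [-7.6, -0.2, 1.5]
gripper_width: 0.0494
```

```bash
python3 look.py 8
```

```text
A [-0.023  -0.2283  0.1978] B [-0.0294  0.1205  0.1978] [ 3.142e+00  3.000e-03 -1.160e-01] [-7.6 -0.2  1.5] 15.45
```

View pics/side_8.png

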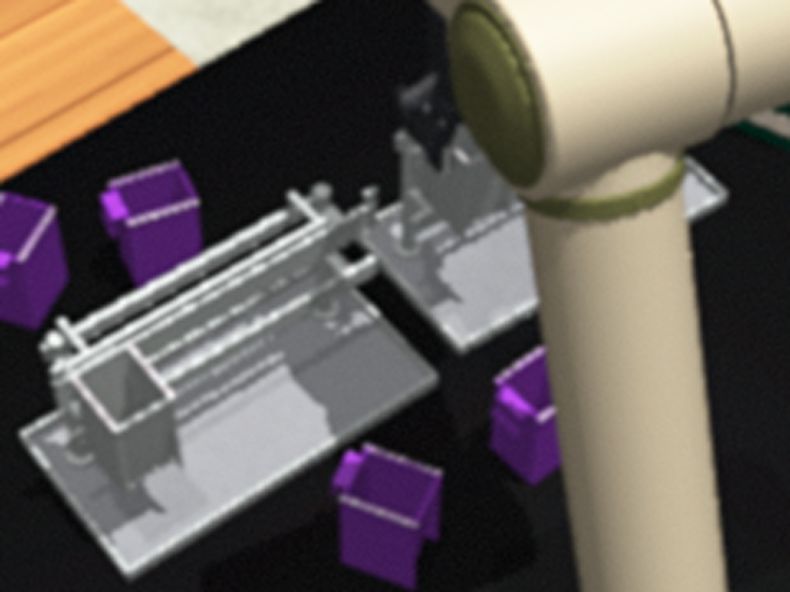

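arm_command:
  delta_pos:
    - [-0.1,0,0]
    - [0,0,0.2]
    - [0,0,0.2]
    - [0,0,0.1]
    - [0,0,0]
  twist: [0,0,0,0,0]
  hand: [0.5,0.5,0.5,0.5,0.5]

```text
time: 16.05
ee_pos: [0.5462, -0.0335, 0.1847]
tcp_rot: [-3.141, 0.001, -0.116]
ft_force: [-1.1, 0.8, -1.8]
gripper_width: 0.0499
```

arm_command:
  delta_pos:
    - [0,0,0.1]
    - [0,0,0.1]
    - [0,0,0.1]
    - [0,0,0]
  twist: [0,0,0,0]
  hand: [0.5,0.5,0.5,0.5]

```text
time: 16.45
ee_pos: [0.5461, -0.0335, 0.1774]
tcp_rot: [-3.141, 0.001, -0.116]
ft_force: [-0.3, 0.2, -2.3]
gripper_width: 0.0494
```

arm_command:
  delta_pos:
    - [0,0,0.1]
    - [0,0,0.1]
    - [0,0,0]
  twist: [0,0,0]
  hand: [0.5,0.5,0.5]

```text
time: 16.75
ee_pos: [0.5461, -0.0335, 0.1724]
tcp_rot: [-3.141, 0.001, -0.116]
ft_force: [0.6, 0.5, -2.2]
gripper_width: 0.0495
```

arm_command:
  delta_pos:
    - [0,0,0.08]
    - [0,0,0.08]
    - [0,0,0]
  twist: [0,0,0]
  hand: [0.5,0.5,0.5]

```text
time: 17.05
ee_pos: [0.5462, -0.0335, 0.1685]
tcp_rot: [-3.142, 0.001, -0.116]
ft_force: [0.6, -0.3, -2.3]
gripper_width: 0.0495
```

arm_command:
  delta_pos:
    - [0,0,0.08]
    - [0,0,0.08]
    - [0,0,0]
  twist: [0,0,0]
  hand: [0.5,0.5,0.5]

```text
time: 17.35
ee_pos: [0.5461, -0.0335, 0.1645]
tcp_rot: [-3.142, 0.001, -0.116]
ft_force: [-0.6, 0.9, -1.8]
gripper_width: 0.0496
```

arm_command:
  delta_pos:
    - [0,0,0.08]
    - [0,0,0.08]
    - [0,0,0]
  twist: [0,0,0]
  hand: [0.5,0.5,0.5]

```text
time: 17.65
ee_pos: [0.5461, -0.0335, 0.1605]
tcp_rot: [-3.141, 0.001, -0.116]
ft_force: [-0.8, 0.3, -2.8]
gripper_width: 0.0497
```

arm_command:
  delta_pos:
    - [0,0,0.08]
    - [0,0,0.08]
    - [0,0,0]
  twist: [0,0,0]
  hand: [0.5,0.5,0.5]

```text
time: 17.95
ee_pos: [0.5461, -0.0335, 0.1565]
tcp_rot: [-3.141, 0.001, -0.116]
ft_force: [-0.5, 0.7, -2.1]
gripper_width: 0.0492
```

arm_command:
  delta_pos:
    - [0,0,0.08]
    - [0,0,0.08]
    - [0,0,0.08]
    - [0,0,0.06]
    - [0,0,0]
  twist: [0,0,0,0,0]
  hand: [0.5,0.5,0.5,0.5,0.5]

```text
time: 18.45
ee_pos: [0.5462, -0.0335, 0.1491]
tcp_rot: [-3.141, 0.0, -0.116]
ft_force: [-0.2, -0.2, -2.7]
gripper_width: 0.0496
```

arm_command:
  delta_pos:
    - [0,0,0.03]
    - [0,0,0.02]
    - [0,0,0]
  twist: [0,0,0]
  hand: [0.5,0.5,0.5]

```text
time: 18.75
ee_pos: [0.5463, -0.0335, 0.1481]
tcp_rot: [3.142, 0.0, -0.116]
ft_force: [-0.3, -0.4, -2.0]
gripper_width: 0.0494
```

arm_command:
  delta_pos:
    - [0,0,0.03]
    - [0,0,0]
    - [0,0,0]
  twist: [0,0,0]
  hand: [0.5,0.5,0.5]

```text
time: 19.05
ee_pos: [0.5463, -0.0336, 0.1473]
tcp_rot: [-3.142, 0.0, -0.116]
ft_force: [-0.3, 0.1, -2.7]
gripper_width: 0.0496
```

arm_command:
  delta_pos:
    - [0,0,0.03]
    - [0,0,0]
    - [0,0,0]
  twist: [0,0,0]
  hand: [0.5,0.5,0.5]

```text
time: 19.35
ee_pos: [0.5463, -0.0336, 0.1466]
tcp_rot: [3.142, 0.0, -0.116]
ft_force: [-1.0, -0.3, -1.7]
gripper_width: 0.0497
```

arm_command:
  delta_pos:
    - [0,0,0.03]
    - [0,0,0]
    - [0,0,0]
  twist: [0,0,0]
  hand: [0.5,0.5,0.5]

```text
time: 19.65
ee_pos: [0.5463, -0.0335, 0.1458]
tcp_rot: [-3.142, 0.0, -0.116]
ft_force: [-0.2, -0.4, -2.3]
gripper_width: 0.0494
```

arm_command:
  delta_pos:
    - [0,0,0.03]
    - [0,0,0]
    - [0,0,0]
  twist: [0,0,0]
  hand: [0.5,0.5,0.5]

```text
time: 19.95
ee_pos: [0.5463, -0.0336, 0.1451]
tcp_rot: [3.142, -0.0, -0.116]
ft_force: [-0.2, 0.4, -2.9]
gripper_width: 0.0497
```

arm_command:
  delta_pos:
    - [0,0,0.03]
    - [0,0,0]
    - [0,0,0]
  twist: [0,0,0]
  hand: [0.5,0.5,0.5]

```text
time: 20.25
ee_pos: [0.5464, -0.0336, 0.1449]
tcp_rot: [3.141, -0.001, -0.116]
ft_force: [-3.5, 0.3, 4.4]
gripper_width: 0.0496
```

arm_command:
  delta_pos:
    - [0,0,0.03]
    - [0,0,0]
    - [0,0,0]
  twist: [0,0,0]
  hand: [0.5,0.5,0.5]

```text
time: 20.55
ee_pos: [0.5465, -0.0337, 0.1445]
tcp_rot: [3.141, -0.002, -0.116]
ft_force: [-3.1, 0.9, 8.2]
gripper_width: 0.0495
```

arm_command:
  delta_pos:
    - [0,0,0.03]
    - [0,0,0]
    - [0,0,0]
  twist: [0,0,0]
  hand: [0.5,0.5,0.5]

```text
time: 20.85
ee_pos: [0.5465, -0.0337, 0.1445]
tcp_rot: [3.141, -0.002, -0.116]
ft_force: [-5.9, 0.6, 14.2]
gripper_width: 0.0498
```

arm_command:
  delta_pos:
    - [0,0,-0.07]
    - [0,0,-0.07]
    - [0,0,0]
    - [0,0,0]
  twist: [0,0,0,0]
  hand: [0.5,0.5,0.5,0.5]

```text
time: 21.25
ee_pos: [0.5462, -0.0335, 0.1459]
tcp_rot: [-3.141, 0.001, -0.116]
ft_force: [0.0, 0.1, -3.2]
gripper_width: 0.0497
```

arm_command:
  delta_pos:
    - [0,0.1,0]
    - [0,0.1,0]
    - [0,0.1,0]
    - [0,0,0]
  twist: [0,0,0,0]
  hand: [0.5,0.5,0.5,0.5]

```text
time: 21.65
ee_pos: [0.5454, -0.0414, 0.1463]
tcp_rot: [3.142, 0.0, -0.117]
ft_force: [-0.6, -0.0, -2.5]
gripper_width: 0.0495
```

arm_command:
  delta_pos:
    - [0,0.1,0]
    - [0,0.15,0]
    - [0,0.15,0]
    - [0,0.1,0]
    - [0,0,0]
    - [0,0,0]
  twist: [0,0,0,0,0,0]
  hand: [0.5,0.5,0.5,0.5,0.5,0.5]

```text
time: 22.25
ee_pos: [0.5439, -0.0535, 0.1463]
tcp_rot: [-3.142, 0.0, -0.116]
ft_force: [-0.0, 0.2, -2.6]
gripper_width: 0.0502
```

arm_command:
  delta_pos:
    - [0,0.2,0]
    - [0,0.2,0]
    - [0,0.2,0]
    - [0,0.2,0]
    - [0,0.2,0]
    - [0,0.2,0]
    - [0,0,0]
    - [0,0,0]
  twist: [0,0,0,0,0,0,0,0]
  hand: [0.5,0.5,0.5,0.5,0.5,0.5,0.5,0.5]

```text
time: 23.05
ee_pos: [0.5404, -0.0833, 0.1463]
tcp_rot: [-3.141, 0.0, -0.117]
ft_force: [0.2, -0.0, -1.4]
gripper_width: 0.0494
```

arm_command:
  delta_pos:
    - [0,0.2,0]
    - [0,0.2,0]
    - [0,0.2,0]
    - [0,0.2,0]
    - [0,0.2,0]
    - [0,0.2,0]
    - [0,0,0]
    - [0,0,0]
  twist: [0,0,0,0,0,0,0,0]
  hand: [0.5,0.5,0.5,0.5,0.5,0.5,0.5,0.5]

```text
time: 23.85
ee_pos: [0.537, -0.1131, 0.1463]
tcp_rot: [-3.142, 0.0, -0.117]
ft_force: [0.1, 0.3, -2.7]
gripper_width: 0.0492
```

arm_command:
  delta_pos:
    - [0,0.2,0]
    - [0,0.2,0]
    - [0,0.2,0]
    - [0,0.2,0]
    - [0,0.2,0]
    - [0,0.2,0]
    - [0,0,0]
    - [0,0,0]
  twist: [0,0,0,0,0,0,0,0]
  hand: [0.5,0.5,0.5,0.5,0.5,0.5,0.5,0.5]

```text
time: 24.65
ee_pos: [0.5335, -0.1429, 0.1463]
tcp_rot: [-3.141, 0.0, -0.117]
ft_force: [0.0, 1.1, -2.7]
gripper_width: 0.0494
```

arm_command:
  delta_pos:
    - [0,0.2,0]
    - [0,0.2,0]
    - [0,0.2,0]
    - [0,0.2,0]
    - [0,0.2,0]
    - [0,0.2,0]
    - [0,0,0]
    - [0,0,0]
  twist: [0,0,0,0,0,0,0,0]
  hand: [0.5,0.5,0.5,0.5,0.5,0.5,0.5,0.5]

```text
time: 25.45
ee_pos: [0.53, -0.1726, 0.1463]
tcp_rot: [-3.141, 0.0, -0.117]
ft_force: [-0.1, -0.4, -2.6]
gripper_width: 0.0498
```

```bash
cp v2.npy v.npy; python3 look.py 9; python3 -c "
from geo import *
v=np.load('v2.npy');b=v[3:6]
for n in C:
  for y in(-.134,-.15): print(n,y,proj(n,W(b,(.0095,y,.182))))
  print(proj(n,W(b,(.045,-.13,.18))),proj(n,W(b,(.045,.13,.18))))
"
```

```text
A [-0.0326 -0.3692  0.1463] B [-0.0356 -0.0207  0.1463] [-3.141  0.    -0.117] [-0.1 -0.4 -2.6] 25.45
side -0.134 [362.56092237 154.74640221]
side -0.15 [366.66453624 152.64511557]
[353.52130215 149.10973642] [282.13909579 184.94941165]
top -0.134 [359.13565434 205.07427251]
top -0.15 [363.92971043 205.69580502]
[359.12329164 194.35981225] [281.42668983 184.29167325]
```

View pics/side_9.png

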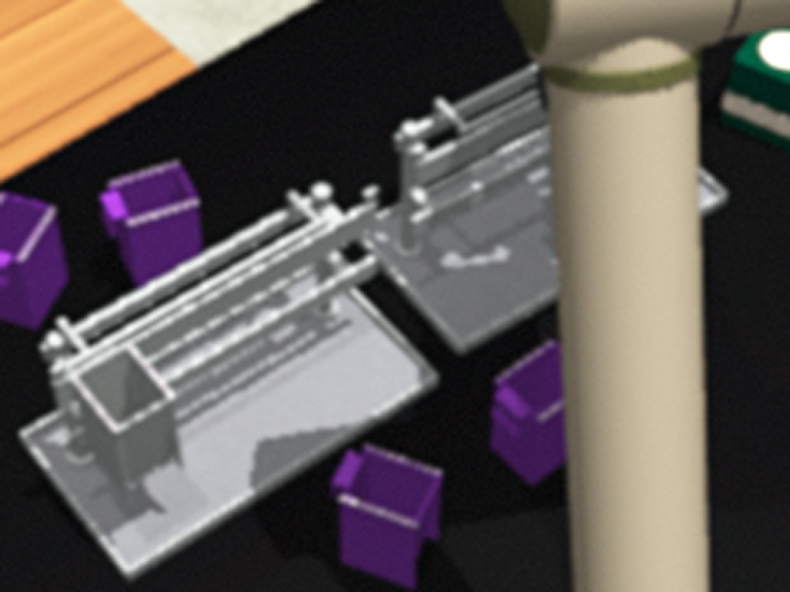

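View pics/top_9.png

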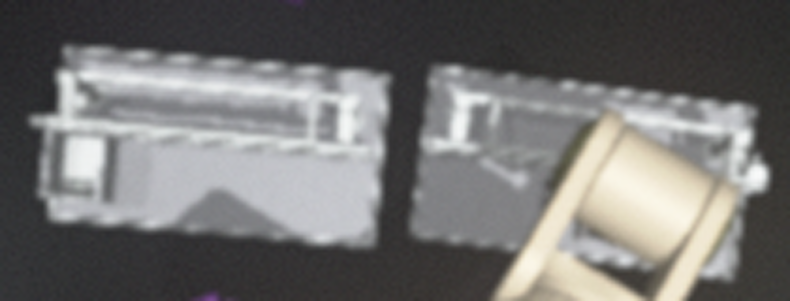

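arm_command:
  delta_pos:
    - [0,0.2,0]
    - [0,0.2,0]
    - [0,0.2,0]
    - [0,0.2,0]
    - [0,0.2,0]
    - [0,0.2,0]
    - [0,0,0]
    - [0,0,0]
  twist: [0,0,0,0,0,0,0,0]
  hand: [0.5,0.5,0.5,0.5,0.5,0.5,0.5,0.5]

```text
time: 26.35
ee_pos: [0.5265, -0.2025, 0.1463]
tcp_rot: [-3.141, 0.0, -0.116]
ft_force: [0.4, -0.1, -1.6]
gripper_width: 0.0496
```

arm_command:
  delta_pos:
    - [0,0.08,0]
    - [0,0.08,0]
    - [0,0,0]
  twist: [0,0,0]
  hand: [0.5,0.5,0.5]

```text
time: 26.65
ee_pos: [0.5261, -0.2065, 0.1464]
tcp_rot: [3.142, -0.0, -0.116]
ft_force: [-0.2, -1.2, -2.5]
gripper_width: 0.0498
```

arm_command:
  delta_pos:
    - [0,0.08,0]
    - [0,0.08,0]
    - [0,0,0]
  twist: [0,0,0]
  hand: [0.5,0.5,0.5]

```text
time: 26.95
ee_pos: [0.5256, -0.2106, 0.1463]
tcp_rot: [3.142, -0.0, -0.117]
ft_force: [0.3, 0.1, -2.3]
gripper_width: 0.0498
```

arm_command:
  delta_pos:
    - [0,0.08,0]
    - [0,0.08,0]
    - [0,0,0]
  twist: [0,0,0]
  hand: [0.5,0.5,0.5]

```text
time: 27.25
ee_pos: [0.5251, -0.2146, 0.1463]
tcp_rot: [3.141, -0.0, -0.117]
ft_force: [-0.6, 0.6, -2.0]
gripper_width: 0.0497
```

arm_command:
  delta_pos:
    - [0,0.08,0]
    - [0,0.08,0]
    - [0,0,0]
  twist: [0,0,0]
  hand: [0.5,0.5,0.5]

```text
time: 27.55
ee_pos: [0.5247, -0.2186, 0.1463]
tcp_rot: [3.142, -0.0, -0.117]
ft_force: [0.1, 0.3, -1.9]
gripper_width: 0.0496
```

arm_command:
  delta_pos:
    - [0,0.08,0]
    - [0,0.08,0]
    - [0,0,0]
  twist: [0,0,0]
  hand: [0.5,0.5,0.5]

```text
time: 27.85
ee_pos: [0.5242, -0.2226, 0.1463]
tcp_rot: [3.142, -0.0, -0.117]
ft_force: [-0.7, 0.2, -1.8]
gripper_width: 0.0495
```

arm_command:
  delta_pos:
    - [0,0.08,0]
    - [0,0.08,0]
    - [0,0,0]
  twist: [0,0,0]
  hand: [0.5,0.5,0.5]

```text
time: 28.15
ee_pos: [0.5237, -0.2265, 0.1463]
tcp_rot: [3.142, -0.0, -0.116]
ft_force: [-0.6, -1.0, -2.3]
gripper_width: 0.0494
```

arm_command:
  delta_pos:
    - [0,0.08,0]
    - [0,0.08,0]
    - [0,0,0]
  twist: [0,0,0]
  hand: [0.5,0.5,0.5]

```text
time: 28.45
ee_pos: [0.5233, -0.2305, 0.1463]
tcp_rot: [3.142, -0.0, -0.117]
ft_force: [0.8, -0.4, -2.0]
gripper_width: 0.0497
```

arm_command:
  delta_pos:
    - [0,0.08,0]
    - [0,0.08,0]
    - [0,0,0]
  twist: [0,0,0]
  hand: [0.5,0.5,0.5]

```text
time: 28.75
ee_pos: [0.5228, -0.2345, 0.1463]
tcp_rot: [3.142, -0.0, -0.116]
ft_force: [-0.0, -0.8, -1.7]
gripper_width: 0.0495
```

arm_command:
  delta_pos:
    - [0,0.08,0]
    - [0,0.08,0]
    - [0,0,0]
  twist: [0,0,0]
  hand: [0.5,0.5,0.5]

```text
time: 29.05
ee_pos: [0.5224, -0.2384, 0.1463]
tcp_rot: [3.141, -0.0, -0.116]
ft_force: [0.2, 0.5, -2.7]
gripper_width: 0.0498
```

arm_command:
  delta_pos:
    - [0,0.08,0]
    - [0,0.08,0]
    - [0,0,0]
  twist: [0,0,0]
  hand: [0.5,0.5,0.5]

```text
time: 29.35
ee_pos: [0.5219, -0.2424, 0.1463]
tcp_rot: [3.142, -0.0, -0.117]
ft_force: [0.0, -0.3, -2.1]
gripper_width: 0.0497
```

arm_command:
  delta_pos:
    - [0,0.08,0]
    - [0,0.08,0]
    - [0,0,0]
  twist: [0,0,0]
  hand: [0.5,0.5,0.5]

```text
time: 29.65
ee_pos: [0.5214, -0.2464, 0.1463]
tcp_rot: [3.142, -0.0, -0.117]
ft_force: [0.1, 1.1, -3.8]
gripper_width: 0.0496
```

arm_command:
  delta_pos:
    - [0,0.06,0]
    - [0,0.06,0]
    - [0,0,0]
  twist: [0,0,0]
  hand: [0.5,0.5,0.5]

```text
time: 29.95
ee_pos: [0.5211, -0.2493, 0.1463]
tcp_rot: [3.142, -0.0, -0.116]
ft_force: [-0.3, 0.7, -2.6]
gripper_width: 0.0497
```

arm_command:
  delta_pos:
    - [0,0.04,0]
    - [0,0.04,0]
    - [0,0,0]
  twist: [0,0,0]
  hand: [0.5,0.5,0.5]

```text
time: 30.25
ee_pos: [0.5209, -0.2512, 0.1463]
tcp_rot: [3.142, -0.0, -0.116]
ft_force: [-0.9, -0.2, -2.1]
gripper_width: 0.0496
```

arm_command:
  delta_pos:
    - [0,0.04,0]
    - [0,0.04,0]
    - [0,0,0]
  twist: [0,0,0]
  hand: [0.5,0.5,0.5]

```text
time: 30.55
ee_pos: [0.5206, -0.2532, 0.1463]
tcp_rot: [-3.142, 0.0, -0.116]
ft_force: [0.3, -0.1, -2.7]
gripper_width: 0.0496
```

arm_command:
  delta_pos:
    - [0,0.04,0]
    - [0,0.04,0]
    - [0,0,0]
  twist: [0,0,0]
  hand: [0.5,0.5,0.5]

```text
time: 30.85
ee_pos: [0.5204, -0.2552, 0.1463]
tcp_rot: [3.142, 0.0, -0.116]
ft_force: [-0.9, -0.5, -2.4]
gripper_width: 0.0495
```

arm_command:
  delta_pos:
    - [0,0.04,0]
    - [0,0.04,0]
    - [0,0,0]
  twist: [0,0,0]
  hand: [0.5,0.5,0.5]

```text
time: 31.15
ee_pos: [0.5202, -0.2572, 0.1463]
tcp_rot: [3.142, 0.0, -0.116]
ft_force: [-0.3, -0.3, -1.5]
gripper_width: 0.0493
```

arm_command:
  delta_pos:
    - [0,0.04,0]
    - [0,0.04,0]
    - [0,0,0]
  twist: [0,0,0]
  hand: [0.5,0.5,0.5]

```text
time: 31.45
ee_pos: [0.5199, -0.2592, 0.1463]
tcp_rot: [3.142, 0.0, -0.116]
ft_force: [0.2, -0.2, -2.5]
gripper_width: 0.0502
```

arm_command:
  delta_pos:
    - [0,0.04,0]
    - [0,0,0]
  twist: [0,0]
  hand: [0.5,0.5]

```text
time: 31.65
ee_pos: [0.5198, -0.2601, 0.1463]
tcp_rot: [-3.142, 0.0, -0.116]
ft_force: [-0.2, -0.4, -3.0]
gripper_width: 0.05
```

arm_command:
  delta_pos:
    - [0,0.04,0]
    - [0,0,0]
  twist: [0,0]
  hand: [0.5,0.5]

```text
time: 31.85
ee_pos: [0.5197, -0.2611, 0.1463]
tcp_rot: [3.142, -0.0, -0.116]
ft_force: [0.4, 1.1, -2.3]
gripper_width: 0.0497
```

arm_command:
  delta_pos:
    - [0,0.04,0]
    - [0,0,0]
  twist: [0,0]
  hand: [0.5,0.5]

```text
time: 32.05
ee_pos: [0.5196, -0.2621, 0.1463]
tcp_rot: [3.142, -0.0, -0.116]
ft_force: [-0.3, -0.9, -3.5]
gripper_width: 0.0496
```

arm_command:
  delta_pos:
    - [0,0.04,0]
    - [0,0,0]
  twist: [0,0]
  hand: [0.5,0.5]

```text
time: 32.25
ee_pos: [0.5195, -0.2631, 0.1463]
tcp_rot: [3.142, -0.0, -0.116]
ft_force: [-0.1, -0.2, -1.5]
gripper_width: 0.0495
```

arm_command:
  delta_pos:
    - [0,0.03,0]
    - [0,0,0]
  twist: [0,0]
  hand: [0.5,0.5]

```text
time: 32.45
ee_pos: [0.5194, -0.2638, 0.1463]
tcp_rot: [3.142, -0.0, -0.116]
ft_force: [-0.5, -0.2, -2.8]
gripper_width: 0.0497
```

arm_command:
  delta_pos:
    - [0,0.03,0]
    - [0,0,0]
  twist: [0,0]
  hand: [0.5,0.5]

```text
time: 32.65
ee_pos: [0.5193, -0.2646, 0.1463]
tcp_rot: [3.142, -0.0, -0.116]
ft_force: [0.9, -0.5, -2.6]
gripper_width: 0.0496
```

arm_command:
  delta_pos:
    - [0,0.03,0]
    - [0,0,0]
  twist: [0,0]
  hand: [0.5,0.5]

```text
time: 32.85
ee_pos: [0.5192, -0.2653, 0.1463]
tcp_rot: [3.142, 0.0, -0.116]
ft_force: [0.7, -0.3, -2.2]
gripper_width: 0.0499
```

arm_command:
  delta_pos:
    - [0,0.03,0]
    - [0,0,0]
  twist: [0,0]
  hand: [0.5,0.5]

```text
time: 33.05
ee_pos: [0.5191, -0.2661, 0.1463]
tcp_rot: [3.142, 0.0, -0.116]
ft_force: [-0.5, -0.2, -2.3]
gripper_width: 0.0495
```

arm_command:
  delta_pos:
    - [0,0.03,0]
    - [0,0,0]
  twist: [0,0]
  hand: [0.5,0.5]

```text
time: 33.25
ee_pos: [0.519, -0.2668, 0.1463]
tcp_rot: [3.142, -0.0, -0.116]
ft_force: [-0.1, -0.3, -2.5]
gripper_width: 0.0496
```

arm_command:
  delta_pos:
    - [0,0.03,0]
    - [0,0,0]
  twist: [0,0]
  hand: [0.5,0.5]

```text
time: 33.45
ee_pos: [0.519, -0.2675, 0.1463]
tcp_rot: [3.142, -0.0, -0.116]
ft_force: [-0.4, -0.7, -1.6]
gripper_width: 0.049
```

arm_command:
  delta_pos:
    - [0,0.03,0]
    - [0,0,0]
  twist: [0,0]
  hand: [0.5,0.5]

```text
time: 33.65
ee_pos: [0.5189, -0.2683, 0.1463]
tcp_rot: [-3.142, 0.0, -0.116]
ft_force: [0.5, 0.2, -2.2]
gripper_width: 0.0495
```

arm_command:
  delta_pos:
    - [0,0.03,0]
    - [0,0,0]
  twist: [0,0]
  hand: [0.5,0.5]

```text
time: 33.85
ee_pos: [0.5188, -0.2687, 0.1463]
tcp_rot: [-3.141, 0.0, -0.116]
ft_force: [0.4, 1.5, -2.3]
gripper_width: 0.0493
```

arm_command:
  delta_pos:
    - [0,0.03,0]
    - [0,0,0]
  twist: [0,0]
  hand: [0.5,0.5]

```text
time: 34.05
ee_pos: [0.5188, -0.2688, 0.1463]
tcp_rot: [-3.14, 0.0, -0.116]
ft_force: [1.0, 5.3, -1.5]
gripper_width: 0.05
```

arm_command:
  delta_pos:
    - [0,0.03,0]
    - [0,0,0]
  twist: [0,0]
  hand: [0.5,0.5]

```text
time: 34.25
ee_pos: [0.5187, -0.2689, 0.1463]
tcp_rot: [-3.139, 0.0, -0.115]
ft_force: [1.3, 7.8, -0.6]
gripper_width: 0.0495
```

```bash
python3 look.py 10
```

```text
A [-0.0376 -0.466   0.1463] B [-0.0361 -0.1176  0.1463] [-3.139  0.    -0.115] [ 1.3  7.8 -0.6] 34.25
```

View pics/top_10.png

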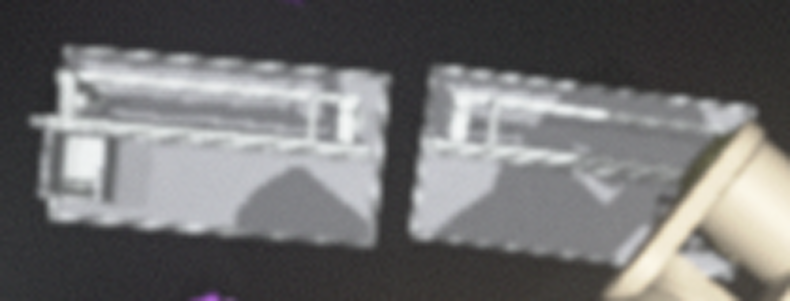

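arm_command:
  delta_pos:
    - [0,-0.05,0]
    - [0.02,0,0.03]
    - [0.02,0,0.03]
    - [0,0,0]
  twist: [0,0,0,0]
  hand: [0.5,0.5,0.5,0.5]

```text
time: 34.75
ee_pos: [0.5198, -0.269, 0.1448]
tcp_rot: [-3.141, 0.0, -0.116]
ft_force: [-0.3, 5.0, -0.5]
gripper_width: 0.0494
```

arm_command:
  delta_pos:
    - [0,-0.02,0.02]
    - [0,0,0]
    - [0,0,0]
  twist: [0,0,0]
  hand: [0.5,0.5,0.5]

```text
time: 35.05
ee_pos: [0.5198, -0.2689, 0.1447]
tcp_rot: [3.141, -0.0, -0.116]
ft_force: [-1.8, 3.2, 4.4]
gripper_width: 0.0501
```

arm_command:
  delta_pos:
    - [0,0,0]
    - [0,0,0]
    - [0,0,0]
    - [0,0,0]
    - [0,0,0]
    - [0,0,0]
    - [0,0,0]
  twist: [0,0,0,0,0,0,0]
  hand: [0.6,0.62,0.65,0.7,0.75,0.8,0.8]

```text
time: 35.75
ee_pos: [0.5198, -0.2689, 0.1443]
tcp_rot: [3.142, -0.0, -0.116]
ft_force: [-0.6, -0.5, 0.3]
gripper_width: 0.0681
```

```bash
python3 look.py 11
```

```text
A [-0.0366 -0.4659  0.1443] B [-0.0351 -0.1175  0.1443] [ 3.142 -0.    -0.116] [-0.6 -0.5  0.3] 35.75
```

View pics/top_11.png

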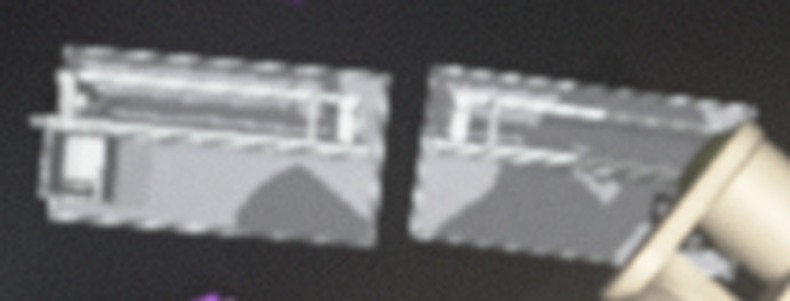

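arm_command:
  delta_pos:
    - [0,0,0]
    - [0,0,0]
    - [0,0,0]
    - [0,0,0]
  twist: [0,0,0,0]
  hand: [0.72,0.67,0.65,0.65]

```text
time: 36.25
ee_pos: [0.5198, -0.2688, 0.1443]
tcp_rot: [-3.142, -0.0, -0.116]
ft_force: [-0.3, 0.0, -0.6]
gripper_width: 0.0553
```

arm_command:
  delta_pos:
    - [0,0.05,0]
    - [0,0.04,0]
    - [0,0,0]
  twist: [0,0,0]
  hand: [0.65,0.65,0.65]

```text
time: 36.55
ee_pos: [0.5195, -0.2713, 0.1443]
tcp_rot: [3.142, -0.0, -0.116]
ft_force: [0.7, -0.1, -0.7]
gripper_width: 0.0556
```

arm_command:
  delta_pos:
    - [0,0.02,0]
    - [0,0,0]
  twist: [0,0]
  hand: [0.65,0.65]

```text
time: 36.75
ee_pos: [0.5195, -0.2716, 0.1443]
tcp_rot: [3.142, -0.0, -0.116]
ft_force: [-0.0, 0.3, -0.1]
gripper_width: 0.0556
```

arm_command:
  delta_pos:
    - [0,0.02,0]
    - [0,0,0]
  twist: [0,0]
  hand: [0.65,0.65]

```text
time: 36.95
ee_pos: [0.5194, -0.2719, 0.1443]
tcp_rot: [-3.141, 0.0, -0.116]
ft_force: [-0.0, 0.6, 0.4]
gripper_width: 0.0554
```

arm_command:
  delta_pos:
    - [0,0.02,0]
    - [0,0,0]
  twist: [0,0]
  hand: [0.65,0.65]

```text
time: 37.15
ee_pos: [0.5192, -0.2721, 0.1443]
tcp_rot: [-3.141, 0.001, -0.116]
ft_force: [-1.6, 2.6, 0.9]
gripper_width: 0.0553
```

arm_command:
  delta_pos:
    - [0,0.02,0]
    - [0,0,0]
  twist: [0,0]
  hand: [0.65,0.65]

```text
time: 37.35
ee_pos: [0.519, -0.2723, 0.1443]
tcp_rot: [-3.14, 0.001, -0.116]
ft_force: [-1.7, 5.1, 1.6]
gripper_width: 0.0557
```

arm_command:
  delta_pos:
    - [0,-0.05,0]
    - [0,-0.07,0]
    - [0,-0.05,0]
    - [0,0,0]
    - [0,0,0]
    - [0,0,0]
  twist: [0,0,0,0,0,0]
  hand: [0.65,0.65,0.65,0.8,0.9,1]

```text
time: 37.95
ee_pos: [0.5198, -0.2689, 0.1443]
tcp_rot: [3.141, -0.0, -0.116]
ft_force: [0.0, -0.1, 0.3]
gripper_width: 0.0852
```

arm_command:
  delta_pos:
    - [0,0,-0.1]
    - [0,0,-0.2]
    - [0,0,-0.3]
    - [0,0,-0.5]
    - [0,0,-0.6]
    - [0,0,-0.6]
    - [0,0,-0.6]
    - [0,0,-0.6]
    - [0,0,-0.6]
    - [0,0,0]
    - [0,0,0]
  twist: [0,0,0,0,0,0,0,0,0,0,0]
  hand: [1,1,1,1,1,1,1,1,1,1,1]

```text
time: 39.05
ee_pos: [0.5197, -0.2688, 0.2471]
tcp_rot: [3.141, -0.0, -0.116]
ft_force: [-0.8, 0.5, 0.5]
gripper_width: 0.0857
```

arm_command:
  delta_pos:
    - [-0.8,0,-0.2]
    - [-0.8,0,-0.2]
    - [-0.8,0,0]
    - [-0.8,0,0]
    - [-0.8,0,0]
    - [-0.8,0,0]
    - [-0.8,0,0]
    - [0,0,0]
    - [0,0,0]
  twist: [0,0,0,0,0,0,0,0,0]
  hand: [1,1,1,1,1,1,1,1,1]

```text
time: 39.95
ee_pos: [0.3809, -0.2526, 0.2566]
tcp_rot: [-3.141, 0.0, -0.117]
ft_force: [0.3, 0.9, -0.4]
gripper_width: 0.0858
```

```bash
python3 look.py 12; python3 - <<'E'
import pickle,cv2
for n,c,k in(("side",(320,130,420,205),8),("top",(300,170,400,245),8)):
    p=pickle.load(open(f"{n}_12.pkl","rb"));cv2.imwrite(f"pics/{n}_12z.png",cv2.resize(p["color"][c[1]:c[3],c[0]:c[2],::-1],None,fx=k,fy=k,interpolation=cv2.INTER_CUBIC))
E
```

```text
A [-0.1762 -0.4586  0.2566] B [-0.1749 -0.1167  0.2566] [-3.141  0.    -0.117] [ 0.3  0.9 -0.4] 39.95
```

View pics/side_12z.png

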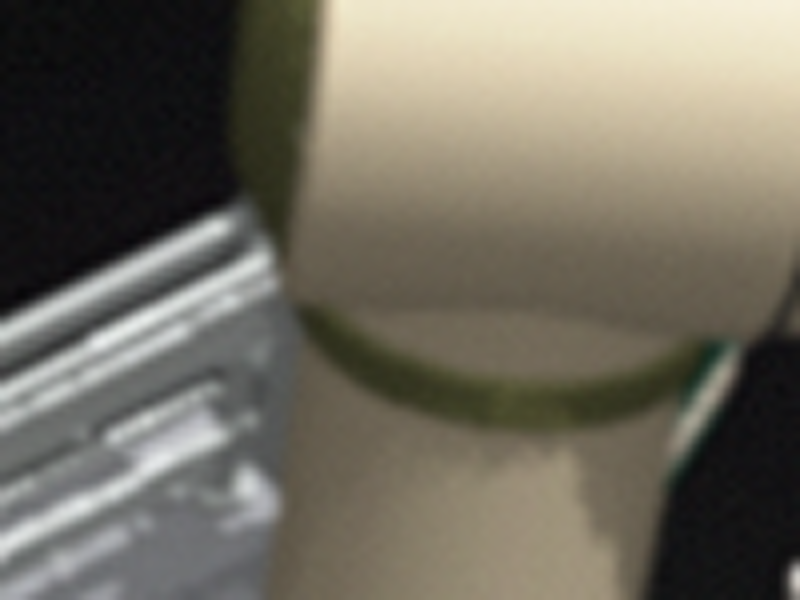

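View pics/top_12z.png

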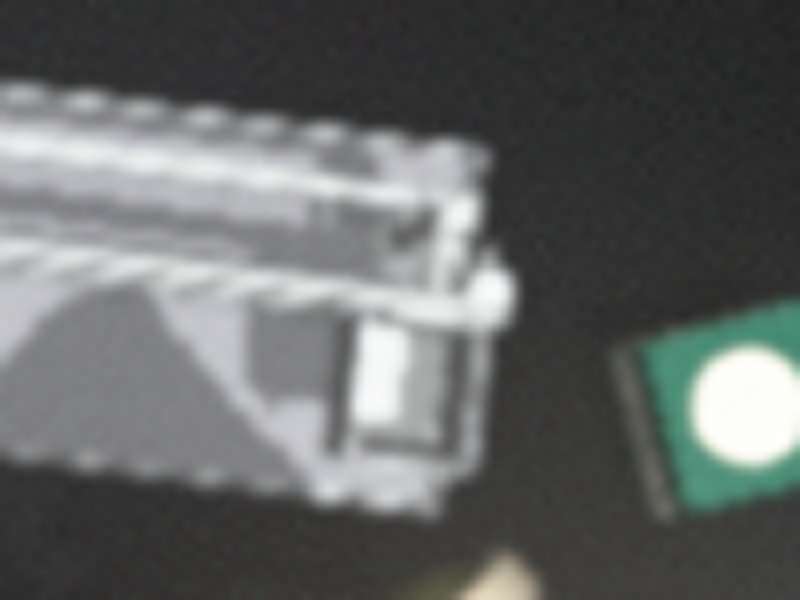

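arm_command:
  delta_pos:
    - [-0.7,0.8,0]
    - [-0.7,0.8,0]
    - [-0.7,0.8,0]
    - [-0.7,0.8,0]
    - [-0.7,0.8,0]
    - [-0.7,0.8,0]
    - [-0.7,0.8,0]
    - [-0.7,0.8,0]
    - [-0.7,0.8,0]
    - [-0.7,0.8,0]
    - [-0.7,0.8,0]
    - [0,0,0]
    - [0,0,0]
  twist: [0,0,0,0,0,0,0,0,0,0,0,0,0]
  hand: [1,1,1,1,1,1,1,1,1,1,1,1,1]

```text
time: 41.35
ee_pos: [0.1643, -0.449, 0.2564]
tcp_rot: [-3.141, -0.0, -0.117]
ft_force: [0.7, -0.3, -0.5]
gripper_width: 0.0854
```

```bash
python3 look.py 13; python3 - <<'E'
import pickle,cv2
for n,c,k in(("side",(310,130,410,205),8),("top",(300,170,400,245),8)):
    p=pickle.load(open(f"{n}_13.pkl","rb"));cv2.imwrite(f"pics/{n}_13z.png",cv2.resize(p["color"][c[1]:c[3],c[0]:c[2],::-1],None,fx=k,fy=k,interpolation=cv2.INTER_CUBIC))
E
```

```text
A [-0.3798 -0.6685  0.2564] B [-0.3685 -0.3358  0.2564] [-3.141 -0.    -0.117] [ 0.7 -0.3 -0.5] 41.35
```

View pics/side_13z.png

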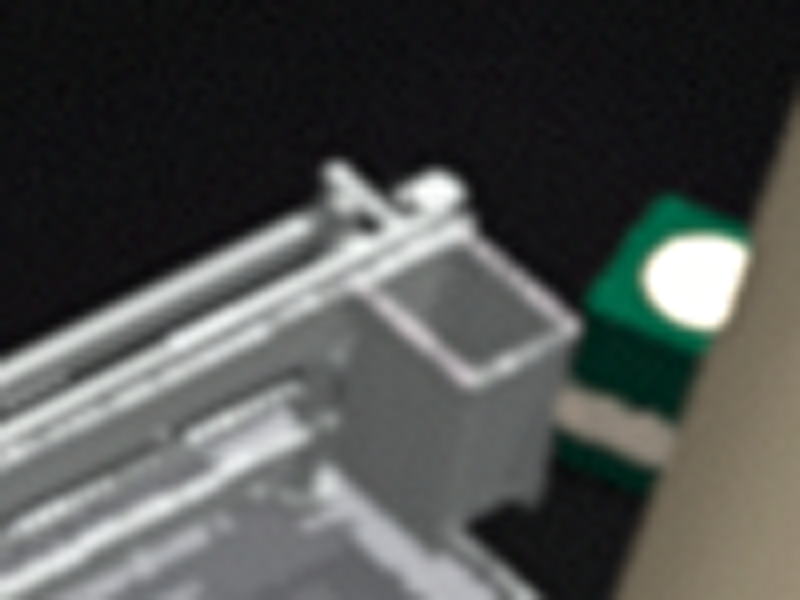

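View pics/side_13.png

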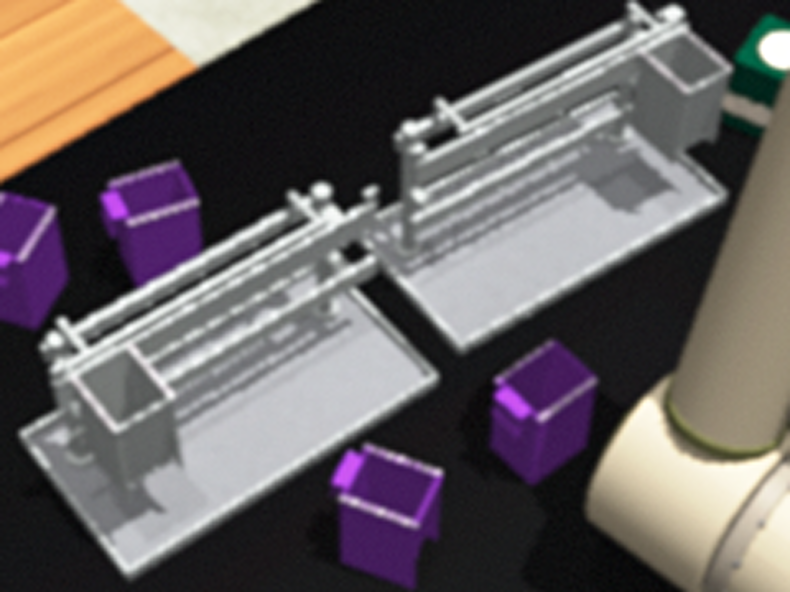

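```bash
python3 -c "
from workcell import *
print(finish_job())"
```

```text
the job is handed in; nothing more can be done
None
```

The cup now hangs on the right-hand rail, up against the end block and released. I handed the job in at about 41 s of the 64 s; no verdict was reported.

**What I did:** I slid the cup out from under the left keeper rod and lifted it over the end stops. I found the right rail by touch (about 8 N against it) and lowered the hook onto it in the open end. It rested at the same tool height as on the left rail, pressing with up to 14 N. I then slid it under the keeper rod in steps of 5 mm, down to 0.75 mm at the end.

**Block contact:** The cup met the block at y = -0.118 m on the right stand, where the pictures put it (about -0.119 m). Contact force reached about 8 N, under the 15 N limit. After letting go, a light nudge with one finger met the block again at the same place, at about 5 N.

**Last checks:**
- **Side and top pictures:** the cup hangs upright under the keeper rod at the block. The other cup looks unmoved, and the arm is well clear and touching nothing.
- **Bench parts:** I did not measure them again, but the arm never worked near them.
- **Gap to the block:** the pictures are too coarse (about 3 mm per pixel) to show it within 2 mm, so that rests on the touch readings.

**One disagreement:** my first picture fit of the right stand was about 4 mm off across the rail and 0.014 rad off in direction. Fitting the edges of the stand's foot corrected it, and the touch on the rail agreed with the corrected value.

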